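# Clear the spanner, then hold the offcut home on the fixture plate

### The job

The fixture plate is wanted for marking out: first clear the loose spanner off it by hanging it by its ring on the empty hook of the tool board and letting it hang there. Then bring the aluminium offcut onto the plate, standing on its base with a long side flat against the green fence and an end against the red stop, and finish while holding it there with one steady diagonal push, so that it is pressed down on the plate, against the fence and against the stop all at once; do not let go, I will mark it while you hold it. Leave the spray can, the square and the bolt tin where they are.

Things in the scene. Friction and masses are not known exactly. Their poses are not given: they have to be found in the camera images.
- plate: steel bench fixture plate, 300 x 300 mm, with a grid of round holes, on rubber feet; fixed. Plate, fence, stop and offcut are smooth, lightly oiled metal (friction about 0.3 between them). Origin at the centre of its underside on the bench; its top face is 40 mm above that. z up
- fence_face (a point): green steel fence bar bolted on the plate's top, 30 mm (x) by 260 mm (y) by 25 mm high; fixed. The point is the middle of its working face, half-way up (12.5 mm above the plate's top). x points from the working face into the bar (the way to push), y along the bar, z up. Bolt heads 10 mm high stand on the bar's ends, 115 mm either side of its middle, and one on the stop
- fence: the fence bar itself, see fence_face: origin at the centre of its underside, 15 mm behind the working face; same axes
- stop_face (a point): red steel end stop, 40 mm (x) by 50 mm (y) by 25 mm high, bolted on the plate in front of the fence and touching its working face, at any place along its right-hand (-y) part; fixed. The point is the middle of its working face (the face that looks to the fence's +y), half-way up, 20 mm in front of the fence face; same axes as the fence. The offcut goes on the +y side of it
- stop: the end stop itself, see stop_face: origin at the centre of its underside, 25 mm behind (-y of) the working face; same axes
- block_center (a point): the workpiece: a sawn aluminium bar offcut, 70 mm (x, its length) by 40 mm (y) by 55 mm high (z), loose, about 0.4 kg, with a patch of dark blue marking ink on each long side; it stands on its 70 x 40 base on the bench to the left of the plate. The point is its centre, 27.5 mm above its base. Seated, it stands 30 mm higher than fence and stop, so it may be gripped across its width above them
- block: the same offcut: origin at the centre of its base, axes as above
- spanner_mid (a point): loose steel combination spanner, lying flat on the plate; the point is the middle of its straight handle (also its balance point within 10 mm), 4.5 mm above its underside. x points along the handle to the ring, z up as it lies. Handle 15 mm wide and 8 mm thick; ring and jaw 9 mm thick; the jaw end reaches 97 mm to -x, the ring's outer edge 87 mm to +x. About 0.19 kg
- spanner_ring (a point): centre of the spanner's ring, 65 mm from the middle of the handle; opening 25 mm, outside 43 mm across. Axes as spanner_mid
- spanner: the same spanner: origin at the middle of its handle, on its underside
- board: blue upright perforated tool board on a foot, 260 mm wide (y), 325 mm high, to the right of the plate, its front (-x) facing roughly left (towards the plate); fixed. Origin at the bench, under the 12 mm panel. Three like hooks 70 mm apart, in any order: two carry smaller spanners (fixed there), one is empty
- hook: the EMPTY hook: 7 mm steel rod that leaves the board's front level along this body's -x and turns straight up at its outer end. Origin where the rod leaves the board, 220 mm above the bench. z up
- hook_bend (a point): the outer bend of the empty hook, on the rod's centre line, 60 mm out from the board; axes as hook (-x away from the board)
- hook_tip (a point): top of the upturned end of the empty hook, 31.5 mm above hook_bend. A ring lowered flat over this tip and let go tips its handle down and stays hanging on the rod
- can: bystander: spray can, 58 mm diameter, 150 mm high, standing to the left; origin under its centre
- square: bystander: small engineer's square lying on the bench near the robot, to the left; stock 75 mm, blade 119 mm; origin under the middle of its stock
- tin: bystander: yellow open tin of bolts, 90 x 120 x 45 mm, beyond the tool board; origin under its centre

How it is judged (in metres and radians):
On the way:
1. the spanner hangs by its ring on the empty hook, released (x of spanner_ring in the frame of hook between -0.075 and 0.005 m and y of spanner_ring in the frame of hook between -0.02 and 0.02 m and z of spanner_ring in the frame of hook between -0.03 and 0.015 m and angle between spanner_ring's own x axis and vertical below 0.6 rad and contact force between spanner and hook above 0.5 N and contact force between spanner and the fingers below 0.05 N), for 0.2 s.
At the end, for the whole second after the job is handed in: Spanner hanging free by its ring on the hook that was empty, handle down within 0.6 rad; offcut upright and square to the fence within 2 degrees, within 2.5 mm of fence and stop, at rest, still held: over 7 N on the plate (weight and push), 2 N on the fence, 1 N on the stop (x of spanner_ring in the frame of hook between -0.075 and 0.005 m and y of spanner_ring in the frame of hook between -0.02 and 0.02 m and z of spanner_ring in the frame of hook between -0.03 and 0.015 m and angle between spanner_ring's own x axis and vertical below 0.6 rad and contact force between spanner and hook above 0.5 N and contact force between spanner and the arm below 0.05 N and angle between block's own z axis and vertical below 0.035 rad and angle between the x axis of block and the y axis of fence, either way round below 0.035 rad and x of block_center in the frame of fence_face above -0.0225 m and y of block_center in the frame of stop_face below 0.0375 m and z of block_center in the frame of plate below 0.0695 m and contact force between block and plate above 7 N and contact force between block and fence above 2 N and contact force between block and stop above 1 N and contact force between block and the fingers above 1 N and linear speed of block below 0.01 m/s); the arm keeps its last pose, push and grip.
It fails at once if the spray can is shifted over 25 mm or tipped (distance of can from where it was at the start of the episode above 0.025 m or angle between can's own z axis and vertical above 0.3 rad).
It fails at once if the square is shifted over 25 mm (distance of square from where it was at the start of the episode above 0.025 m).
It fails at once if the bolt tin is shifted over 25 mm (distance of tin from where it was at the start of the episode above 0.025 m).
It also fails if it takes over 61 s, if anything falls off the work surface, if the arm or the gripper's body presses on something with over 40 N, if the wrist force passes 120 N, or if a joint passes its speed limit or range.

### The arm

A 6-joint arm with a two-finger parallel gripper is mounted at the origin on the work surface. World frame = base frame: x ahead of the robot, y to its left, z up, the work surface at z = 0. Lengths are in mm, angles in rad, forces in N, time in s.
With the tool pointing down it reaches from about 275 to 1000 mm from the base axis. Payload 8.4 kg.
Tool frame: the origin (TCP) lies midway between the tips of the shut fingers; the grasp point (between the pads) lies behind it (r.pinch_z is the z of the grasp point in the tool frame, in mm); z points along the fingers, y is the direction in which the jaws open and shut (so a half turn about z gives the same grasp; the last joint's range is limited). The gripper opens to 85 mm and grips with 20 to 120 N. Pads are 22 mm wide; open, the fingers measure 114 mm over their backs; the gripper's body (76 mm by 85 mm) begins 54 mm behind the grasp point. The pads swing forward as they close: fully open they stand 13 mm farther back than shut.
Start: joints at [1.183, 0.353, 1.633, -0, 1.155, -0.002], TCP at [235.187, 579.064, 231.281] pointing down, gripper open.
Joint ranges: [-2.63, 2.63], [-0.92, 2.1], [0.06, 2.66], [-1.3, 4.44], [0, 2.69], [-3.02, 3.02]. Speed limits (rad/s): [2.22, 2.22, 2.79, 3.14, 3.14, 3.14].

### API

Orientations are given as [roll, pitch, yaw] about the fixed x, y, z axes, in that order (R = Rz(yaw) Ry(pitch) Rx(roll)).
In Python, from rig import r, optics, ticket gives the robot as it stands.
- The arm moves only by the shell command python3 -m jog 'ROWS' [FORCE]. ROWS is text: rows parted by semicolons, each of 7 numbers parted by spaces: the closure in counts, from 0 (fully open) to 255 (shut), then the shift along the tool's x, y, z in mm, then the turn, a rotation vector about the tool's x, y, z in degrees. A call has 1 to 5 rows; each row shifts and turns the pose as measured when the row begins, along the tool's axes as they then stand; what a row does not reach is not made up. A row lasts 1/12 s, in which the tool goes at most 41.7 mm and 7.16 degrees, less where a joint would pass 70% of its speed; a pose out of reach is approached as far as the arm can. A call with a gripper value outside its range is refused whole. The fingers move at their own pace and stop on an object; FORCE is the grip in N (left out, the last holds). Time passes only in rows, so rows that do not move let the fingers close. It gives the time, the measured TCP pose, the force and the opening at its end, in the units of the state.
- r.sense(): the state, without advancing time (a new reading comes with each control period).
- optics.grab_frame(name): name is "side" or "top" or "wrist"; returns the picture (420x560x3 uint8, red, green, blue); there is no depth.
- optics.camera_info(name): a dict with "fx", "fy", "cx", "cy" (pixels), "world_from_camera" (4x4, takes a point from camera to world coordinates). Camera axes: x right, y down, z forward; pixel columns grow to the right and rows downward; lengths in mm; the calibration is good to about 2 mm. A picture is of the moment at which its call begins: read the wrist's pose just before it. camera_info takes no time and is no camera call; for the wrist camera it gives the pose at the moment of the call.
- ticket.sign_off(): hands the job in, once; it reports no verdict.
The state is a dict: "clock": time; "qpos": joint angles; "qvel": joint speeds; "joint_efforts": joint torques, N m; "eef_pos": TCP position; "tcp_rot": TCP orientation; "contact_force": force on the tool from outside, world axes, zero at the start; "wrist_torque": the same for the moment, N m; "opening": opening from 0.0 (shut) to 1.0 (fully open).
Only numpy, scipy, OpenCV 4.12 (cv2) and the standard library are available. Lean on these libraries where they do the work, as an engineer would, in place of code of your own. Each camera call takes 0.05 s, during which the arm holds its last target.

## Working session

There is one attempt and no reset: what is moved stays moved. The work goes in short steps, Python scripts to look and compute and a shell command to move; the robot and the scene stay as the last step left them, time stands still between calls to the robot, and variables do not carry over. Pictures are saved under pics/ and viewed, and the job is handed in when it is done.

```bash
ls; mkdir -p pics; python3 - <<'E'
from rig import r, optics, ticket
import cv2
print(r.sense()); print(r.pinch_z)
for n in ["side","top","wrist"]:
    i=optics.camera_info(n); print(n,i)
    im=optics.grab_frame(n); cv2.imwrite(f"pics/{n}0.png",im[:,:,::-1])
E
```

```text
pics
{'clock': 0.0, 'qpos': array([ 1.18260957e+00,  3.53636874e-01,  1.63416475e+00,  3.69850546e-05,
        1.15520145e+00, -2.39711758e-03]), 'qvel': array([0.00014013, 0.00077631, 0.0006847 , 0.00094582, 0.00097644,
       0.00017641]), 'joint_efforts': array([-7.25677619e-04, -6.05257559e+01, -3.42061293e+01,  7.69554072e-05,
        9.36441851e-03,  5.30741795e-05]), 'eef_pos': array([234.98231051, 578.61109893, 230.55562518]), 'tcp_rot': array([-3.14018231e+00, -3.71965082e-05,  2.75578803e+00]), 'contact_force': array([-0.17061289, -0.67455429, -0.61408961]), 'wrist_torque': array([-0.01590047, -0.03315915, -0.02299154]), 'opening': 0.9985092008820532}
-18.700000000000003
side {'fx': 463.661571589583, 'fy': 463.661571589583, 'cx': 280.2208059908463, 'cy': 208.22295826558235, 'world_from_camera': array([[ 8.76842204e-01, -3.50834719e-01,  3.28728989e-01,
         7.51839072e+01],
       [-4.80623412e-01, -6.22292446e-01,  6.17861835e-01,
        -8.36187502e+02],
       [-1.22018168e-02, -6.99762182e-01, -7.14271660e-01,
         1.12538726e+03],
       [ 0.00000000e+00,  0.0
[... 299 characters left out ...]
.18477958e-02,  4.08433592e-03,
         1.47191065e+00],
       [-5.10271831e-03, -8.72404881e-02, -9.96174211e-01,
         1.14020225e+03],
       [ 0.00000000e+00,  0.00000000e+00,  0.00000000e+00,
         1.00000000e+00]])}
wrist {'fx': 324.3656232939974, 'fy': 324.3656232939974, 'cx': 278.3043520377935, 'cy': 211.32546149770698, 'world_from_camera': array([[ 3.77623766e-01,  8.86480129e-01,  2.67494433e-01,
         1.67762555e+02],
       [ 9.25958873e-01, -3.61734301e-01, -1.08390319e-01,
         6.05452100e+02],
       [ 6.76048264e-04,  2.88619604e-01, -9.57443610e-01,
         3.73370336e+02],
       [ 0.00000000e+00,  0.00000000e+00,  0.00000000e+00,
         1.00000000e+00]])}
```

View pics/top0.png

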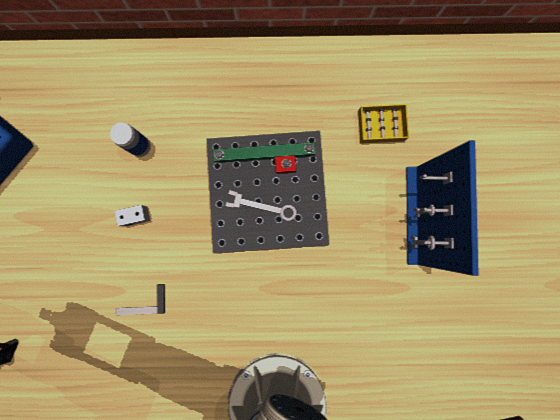

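View pics/side0.png

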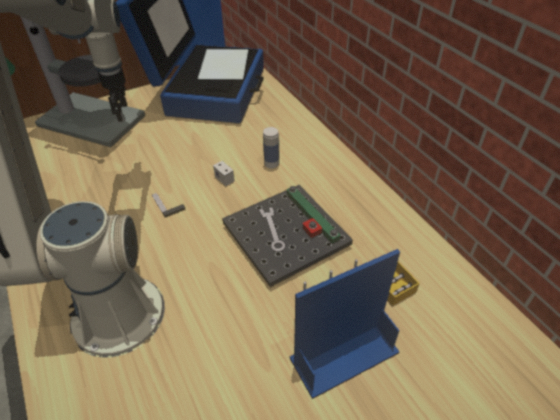

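View pics/wrist0.png

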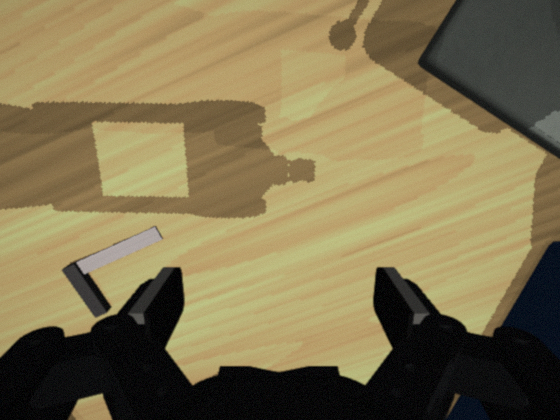

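```bash
python3 - <<'E'
import cv2,numpy as np
im=cv2.imread('pics/top0.png')
a=cv2.resize(im[120:285,395:485],None,fx=5,fy=5,interpolation=cv2.INTER_CUBIC)[:, :]
a=cv2.resize(im[135:285,395:485],None,fx=4,fy=4,interpolation=cv2.INTER_CUBIC)
b=cv2.resize(im[125:260,200:335],None,fx=3,fy=3,interpolation=cv2.INTER_CUBIC)
h=600
c=np.zeros((600,770,3),np.uint8); c[:,:360]=a; c[:405,362:767]=b
d=cv2.resize(im[195:235,105:155],None,fx=4,fy=4,interpolation=cv2.INTER_CUBIC); c[420:580,400:600]=d
cv2.imwrite('pics/zoom0.png',c)
im=cv2.imread('pics/side0.png')
c=np.zeros((600,800,3),np.uint8)
c[:,:600]=cv2.resize(im[240:390,280:430],None,fx=4,fy=4,interpolation=cv2.INTER_CUBIC)
cv2.imwrite('pics/zoom1.png',c)
E
```

```text
(no output)
```

View pics/zoom0.png

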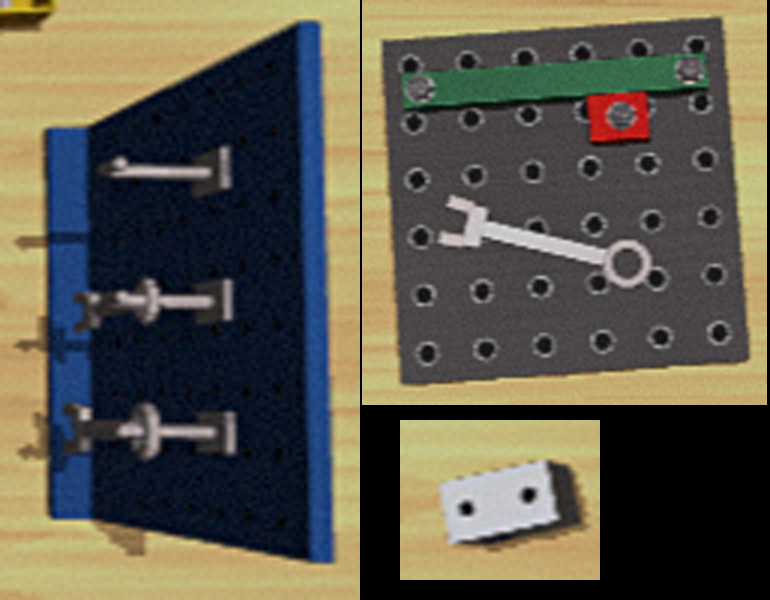

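View pics/zoom1.png

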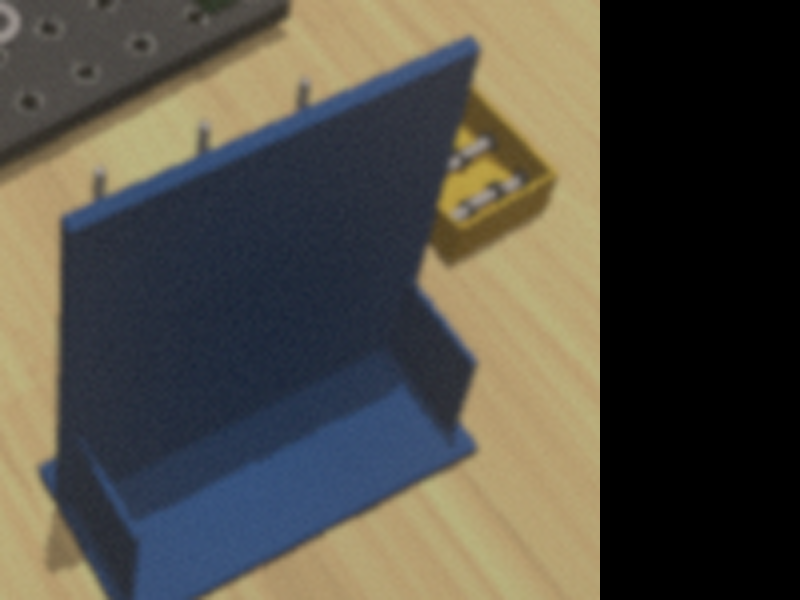

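```bash
cat > h.py <<'E'
import numpy as np, cv2
from rig import r, optics, ticket
def ray(info,uv):
    uv=np.atleast_2d(np.asarray(uv,float)); T=info['world_from_camera']
    d=np.c_[(uv[:,0]-info['cx'])/info['fx'],(uv[:,1]-info['cy'])/info['fy'],np.ones(len(uv))]@T[:3,:3].T
    return T[:3,3],d
def onz(info,uv,z):
    o,d=ray(info,uv); return o+d*((z-o[2])/d[:,2])[:,None]
def tri(i1,p1,i2,p2):
    o1,d1=ray(i1,p1);o2,d2=ray(i2,p2);d1=d1[0];d2=d2[0]
    A=np.c_[d1,-d2]; s=np.linalg.lstsq(A,o2-o1,rcond=None)[0]
    a=o1+d1*s[0];b=o2+d2*s[1]; return (a+b)/2,np.linalg.norm(a-b)
def proj(info,P):
    T=np.linalg.inv(info['world_from_camera']); p=T[:3,:3]@np.asarray(P,float)+T[:3,3]
    return np.array([info['fx']*p[0]/p[2]+info['cx'],info['fy']*p[1]/p[2]+info['cy']])
E
python3 - <<'E'
from h import *
np.set_printoptions(precision=1,suppress=True)
im=cv2.imread('pics/top0.png'); hsv=cv2.cvtColor(im,cv2.COLOR_BGR2HSV); I=optics.camera_info('top')
def big(m,roi=None):
    m=m.astype(np.uint8)
    if roi: 
        k=np.zeros_like(m);k[roi[1]:roi[3],roi[0]:roi[2]]=1;m=m*k
    c=max(cv2.findContours(m,cv2.RETR_EXTERNAL,cv2.CHAIN_APPROX_NONE)[0],key=cv2.contourArea); return c
H,S,V=cv2.split(hsv)
def rep(n,c,z):
    rc=cv2.minAreaRect(c); bp=cv2.boxPoints(rc); P=onz(I,bp,z)[:,:2]
    e=np.diff(P,axis=0); L=np.linalg.norm(e,axis=1)[:2]
    print(n,'px',rc[0],'ctr',P.mean(0),'sides',L,'ang',np.degrees(np.arctan2(e[0,1],e[0,0]))); return P
g=(H>40)&(H<85)&(S>90); print(rep('fence',big(g),65))
print(rep('fencetop',big(g&(V>95)),65))
rd=((H<8)|(H>172))&(S>150); c=big(rd,(260,140,310,185)); print(rep('stop',c,65))
d=(V<110)&(S<60); print(rep('plate',big((S<80)|g|rd,(190,120,345,265)),40))
sp=(V>125)&(S<60); c=big(sp,(222,185,305,225)); print(rep('spanner',c,49))
c=big((V>150)&(S<50),(105,195,155,235)); print(rep('block',c,55))
E
```

```text
fence px (263.52337646484375, 151.87353515625) ctr [646.1  26. ] sides [258.3  34.4] ang -87.08878350070562
[[ 656.7  155.9]
 [ 669.9 -102.1]
 [ 635.5 -103.5]
 [ 622.4  153.8]]
fencetop px (263.3620300292969, 151.1588134765625) ctr [648.   26.4] sides [230.7  28.8] ang -86.64431669211834
[[655.6 142.4]
 [669.1 -87.9]
 [640.3 -89.3]
 [626.9 140.4]]
stop px (285.0, 163.5) ctr [615.4 -28.4] sides [51.  43.8] ang -90.71244165482437
[[637.6  -3.2]
 [637.  -54.2]
 [593.2 -53.5]
 [593.8  -2.7]]
plate px (266.72528076171875, 191.3350830078125) ctr [549.1  19.4] sides [304.3 299.2] ang -86.64269589388218
[[ 689.5  180.1]
 [ 707.3 -123.6]
 [ 408.4 -137.8]
 [ 391.1  158.9]]
spanner px (262.7564392089844, 206.42373657226562) ctr [507.7  29.9] sides [ 41.8 190.2] ang -13.923822412077204
[[511.2 126.9]
 [551.8 116.8]
 [504.  -67.3]
 [463.7 -56.7]]
block px (128.9589080810547, 214.9297332763672) ctr [489.5 370.8] sides [70.8 39.3] ang -78.70885082709592
[[501.7 409.9]
 [515.6 340.5]
 [477.2 331.9]
 [463.5 401.1]]
```

```bash
python3 - <<'E'
import cv2,numpy as np
im=cv2.imread('pics/top0.png')
a=cv2.resize(im[160:200,410:460],None,fx=12,fy=12,interpolation=cv2.INTER_NEAREST)
im=cv2.imread('pics/side0.png')
b=cv2.resize(im[250:300,290:365],None,fx=10,fy=10,interpolation=cv2.INTER_NEAREST)
cv2.imwrite('pics/z2.png',a);cv2.imwrite('pics/z3.png',b)
E
```

```text
(no output)
```

View pics/z2.png

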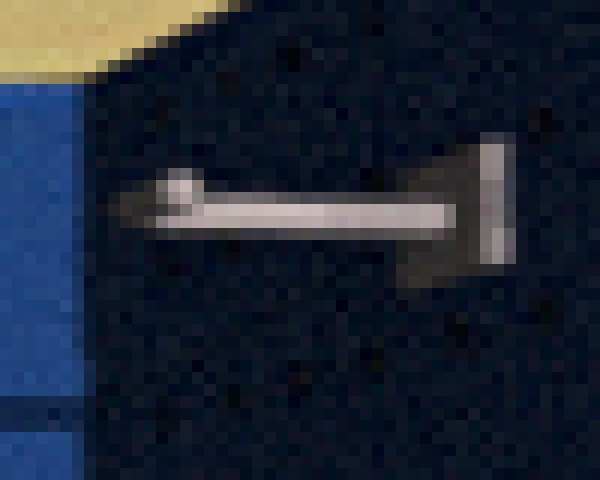

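View pics/z3.png

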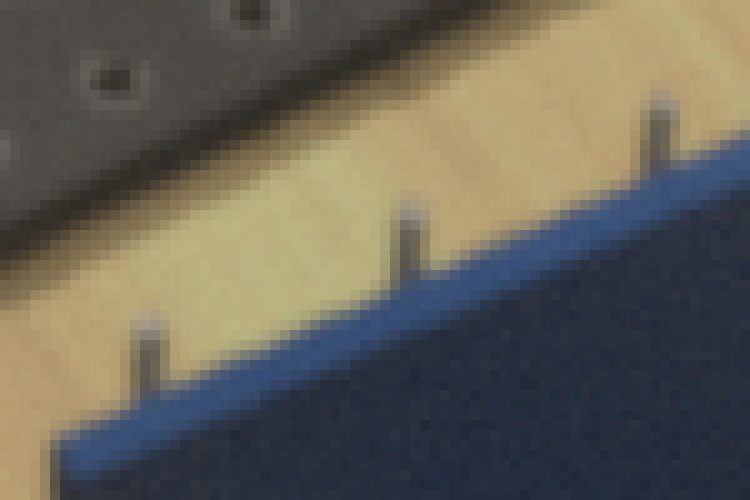

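```bash
python3 - <<'E'
from h import *
np.set_printoptions(precision=1,suppress=True)
T=optics.camera_info('top');S=optics.camera_info('side')
print(tri(T,(424.5,174.7),S,(355.4,259.7)))
print(onz(T,[(424.5,174.7)],251.5), onz(S,[(355.4,259.7),(330.4,270.3),(304.6,282)],251.5))
# rod axis: top px ends at z=220
print(onz(T,[(423,177.2),(446.5,177.6)],220))
# board top edge px in side: (top front edge?) ; top-cam board top edge right end
print(onz(T,[(473.5,140.5),(478,274)],325))
E
```

```text
(array([ 554.7, -316. ,  247.5]), np.float64(3.6312653972615374))
[[ 555.8 -315.4  251.5]] [[ 550.6 -317.9  251.5]
 [ 481.9 -315.1  251.5]
 [ 412.6 -314.2  251.5]]
[[ 554.8 -323.1  220. ]
 [ 553.3 -374.   220. ]]
[[ 611.  -386.7  325. ]
 [ 355.4 -381.8  325. ]]
```

```bash
cat >> h.py <<'E'
from scipy.spatial.transform import Rotation as Ro
def plan(p,yaw,step=41,turn=7.0,n=5,g=0):
    s=r.sense(); R=Ro.from_euler('xyz',s['tcp_rot']); Rt=Ro.from_euler('xyz',[np.pi,0,np.radians(yaw)])
    d=np.asarray(p,float)-s['eef_pos']; w=np.degrees((R.inv()*Rt).as_rotvec())
    k=int(max(np.ceil(np.linalg.norm(d)/step),np.ceil(np.linalg.norm(w)/turn),1))
    print('t %.2f at'%s['clock'],np.round(s['eef_pos'],1),'rpy',np.round(np.degrees(s['tcp_rot']),1),'F',np.round(s['contact_force'],1),'open %.2f'%s['opening'],'dist %.1f turn %.1f rows %d'%(np.linalg.norm(d),np.linalg.norm(w),k))
    out=[]
    for i in range(min(n,k)):
        Ri=R*Ro.from_rotvec(np.radians(w)*i/k)
        t=Ri.inv().apply(d/k); out.append('%g '%g+' '.join('%.1f'%v for v in np.r_[t,w/k]))
    print('; '.join(out))
E
python3 - <<'E'
from h import *
plan([506,25,230],75.6)
E
```

```text
t 0.15 at [235.  578.7 230.7] rpy [-179.9   -0.   157.9] F [-0.6  0.2  0.6] open 1.00 dist 616.5 turn 82.3 rows 16
0 -28.7 -25.7 0.1 -0.0 0.0 5.1; 0 -30.9 -23.0 0.1 -0.0 0.0 5.1; 0 -32.8 -20.2 0.1 -0.0 0.0 5.1; 0 -34.5 -17.1 0.1 -0.0 0.0 5.1; 0 -35.9 -14.0 0.1 -0.0 0.0 5.1
```

```bash
python3 -m jog '0 -29 -26 0 0 0 5; 0 -31 -23 0 0 0 5; 0 -33 -20 0 0 0 5; 0 -35 -17 0 0 0 5; 0 -36 -14 0 0 0 5' 40; python3 -c "
from h import *
plan([506,25,230],75.6)"
```

```text
clock: 0.57
eef_pos: [320.1, 405.2, 228.5]
tcp_rot: [-3.141, -0.002, 2.312]
contact_force: [0.7, -0.1, 0.8]
opening: 0.999
t 0.57 at [320.1 405.2 228.5] rpy [-1.800e+02 -1.000e-01  1.325e+02] F [ 0.7 -0.1  0.8] open 1.00 dist 423.2 turn 56.9 rows 11
0 -36.9 -10.9 -0.2 -0.0 -0.0 5.2; 0 -37.7 -7.5 -0.2 -0.0 -0.0 5.2; 0 -38.3 -4.1 -0.2 -0.0 -0.0 5.2; 0 -38.5 -0.6 -0.2 -0.0 -0.0 5.2; 0 -38.4 2.9 -0.2 -0.0 -0.0 5.2
```

Tracking is good, continuing.

```bash
python3 -m jog '0 -37 -11 0 0 0 5; 0 -38 -8 0 0 0 5; 0 -38 -4 0 0 0 5; 0 -39 -1 0 0 0 5; 0 -38 3 0 0 0 5'; python3 -c "
from h import *
plan([506,25,200],75.6)"
```

```text
clock: 0.98
eef_pos: [405.1, 222.4, 227.8]
tcp_rot: [-3.14, -0.001, 1.856]
contact_force: [0.5, 0.5, 0.3]
opening: 1.001
t 0.98 at [405.1 222.4 227.8] rpy [-179.9   -0.   106.3] F [0.5 0.5 0.3] open 1.00 dist 223.4 turn 30.7 rows 6
0 -36.3 6.9 4.6 -0.0 -0.0 5.1; 0 -35.5 10.1 4.6 -0.0 -0.0 5.1; 0 -34.5 13.3 4.6 -0.0 -0.0 5.1; 0 -33.2 16.3 4.6 -0.0 -0.0 5.1; 0 -31.6 19.2 4.6 -0.0 -0.0 5.1
```

```bash
python3 -m jog '0 -37 7 4 0 0 5; 0 -36 10 4 0 0 5; 0 -35 13 4 0 0 5; 0 -34 16 4 0 0 5; 0 -32 19 4 0 0 5'; python3 - <<'E'
from h import *
plan([506,25,200],75.6)
s=r.sense(); I=optics.camera_info('wrist'); im=optics.grab_frame('wrist'); cv2.imwrite('pics/w1.png',im[:,:,::-1]); np.save('w1.npy',I,allow_pickle=True)
E
```

```text
clock: 1.4
eef_pos: [490.4, 45.2, 208.3]
tcp_rot: [3.14, -0.002, 1.397]
contact_force: [0.7, 1.0, 0.0]
opening: 0.999
t 1.40 at [490.4  45.2 208.3] rpy [ 1.799e+02 -1.000e-01  8.000e+01] F [0.7 1.  0. ] open 1.00 dist 26.8 turn 4.4 rows 1
0 -17.2 18.8 8.3 0.1 -0.1 4.4
```

View pics/w1.png

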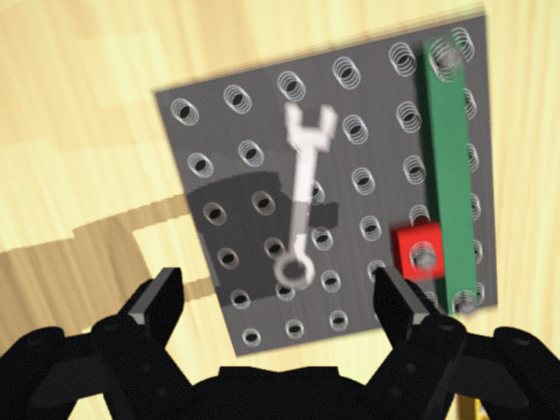

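```bash
python3 -m jog '0 -17 19 0 0 0 4.4; 0 0 0 0 0 0 0; 0 0 0 0 0 0 0'; python3 - <<'E'
from h import *
plan([506,25,200],75.6)
I=optics.camera_info('wrist'); im=optics.grab_frame('wrist')[:,:,::-1]; cv2.imwrite('pics/w2.png',im); np.save('w2.npy',I,allow_pickle=True)
E
```

```text
clock: 1.7
eef_pos: [509.6, 14.7, 206.8]
tcp_rot: [3.14, 0.002, 1.3]
contact_force: [-0.6, -0.9, -0.9]
opening: 1.004
t 1.70 at [509.6  14.7 206.8] rpy [1.799e+02 1.000e-01 7.450e+01] F [-0.6 -0.9 -0.9] open 1.00 dist 12.8 turn 1.1 rows 1
0 9.0 -6.2 6.8 0.1 0.1 -1.1
```

View pics/w2.png

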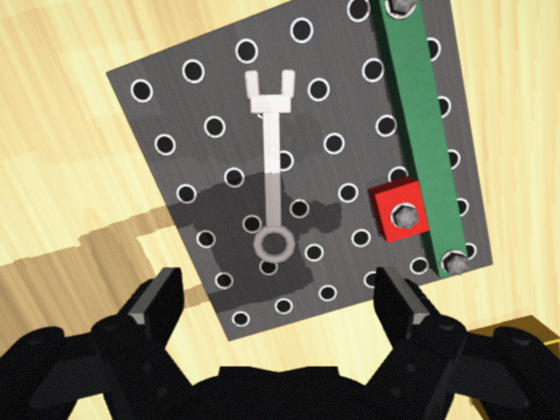

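```bash
python3 - <<'E'
from h import *
np.set_printoptions(precision=1,suppress=True)
I=np.load('w2.npy',allow_pickle=True).item(); im=cv2.imread('pics/w2.png'); hsv=cv2.cvtColor(im,cv2.COLOR_BGR2HSV);H,S,V=cv2.split(hsv)
m=((S<60)&(V>95)).astype(np.uint8); k=np.zeros_like(m);k[60:268,235:300]=1
m*=k; n,l,st,_=cv2.connectedComponentsWithStats(m); j=1+np.argmax(st[1:,4]); print(st[j]); ys,xs=np.nonzero(l==j)
# handle midline rows 120..215
cy=np.arange(125,212); cx=np.array([xs[ys==y].mean() for y in cy]); w=[np.ptp(xs[ys==y]) for y in cy]; print('w',np.median(w))
f=np.polyfit(cy,cx,1); P=onz(I,[(np.polyval(f,y),y) for y in (125,211)],48); d=P[1]-P[0]; print('handle dir',np.degrees(np.arctan2(d[1],d[0])))
ym=ys>=222; c=np.c_[xs[ym],ys[ym]].astype(np.float32); hull=cv2.convexHull(c[c[:,1]>228]); e=cv2.fitEllipse(hull); print(e)
ring=onz(I,[e[0]],49)[0]; print('ring',ring,'diam',np.array(e[1])/324*(I['world_from_camera'][2,3]-49))
u=d/np.linalg.norm(d); print('mid',ring-65*u, 'jaw tip', onz(I,[(270.5,70)],49)[0], 'jaw dist',np.linalg.norm(ring-65*u-onz(I,[(270.5,70)],49)[0]))
# fence top: left/right edges
g=((H>40)&(H<90)&(S>90)); 
L=[];Rr=[]
for y in range(60,165):
    x=np.nonzero(g[y,370:480])[0]+370; L.append((x[0],y)); Rr.append((x[-1],y))
print(im[100,380:445].tolist()[::3])
for n,q in (('L',L),('R',Rr)):
    f=np.polyfit([b for a,b in q],[a for a,b in q],1)
    for z in (40,65):
        P=onz(I,[(np.polyval(f,y),y) for y in (60,165)],z); d=P[1]-P[0]; print(n,z,P[:,:2].ravel(),np.degrees(np.arctan2(d[1],d[0])))
rd=((H<8)|(H>172))&(S>150); c=max(cv2.findContours(rd.astype(np.uint8),0,1)[0],key=cv2.contourArea); print(cv2.approxPolyDP(c,3,True).reshape(-1,2).tolist())
cv2.imwrite('pics/w2z.png',cv2.resize(im[165:285,355:475],None,fx=5,fy=5,interpolation=cv2.INTER_NEAREST))
E
```

```text
[ 235   60   65  208 7933]
w 45.0
handle dir -91.2854059211831
((265.7855529785156, 244.2305145263672), (47.39375686645508, 57.45998764038086), 87.13237762451172)
ring [484.9 -32.1  49. ] diam [43.9 53.3]
mid [486.4  32.9  49. ] jaw tip [533.6 120.9  49. ] jaw dist 99.85532537770925
[[100, 101, 104], [100, 101, 107], [90, 89, 94], [58, 57, 59], [30, 39, 22], [32, 42, 24], [23, 35, 20], [79, 111, 59], [104, 145, 78], [110, 150, 84], [100, 143, 78], [101, 143, 79], [104, 146, 78], [103, 144, 79], [107, 146, 81], [103, 147, 81], [102, 144, 78], [103, 142, 77], [106, 145, 81], [101, 141, 81], [33, 31, 29], [27, 29, 29]]
L 40 [631.  103.3 636.3   6.4] -86.85376743625324
L 65 [622.8 101.8 627.7  12.7] -86.85376743625324
R 40 [670.1  92.4 675.8  -4.6] -86.62979030156436
R 65 [658.7  91.8 664.    2.6] -86.62979030156438
[[410, 177], [369, 189], [380, 233], [388, 242], [428, 230], [418, 182]]
```

View pics/w2z.png

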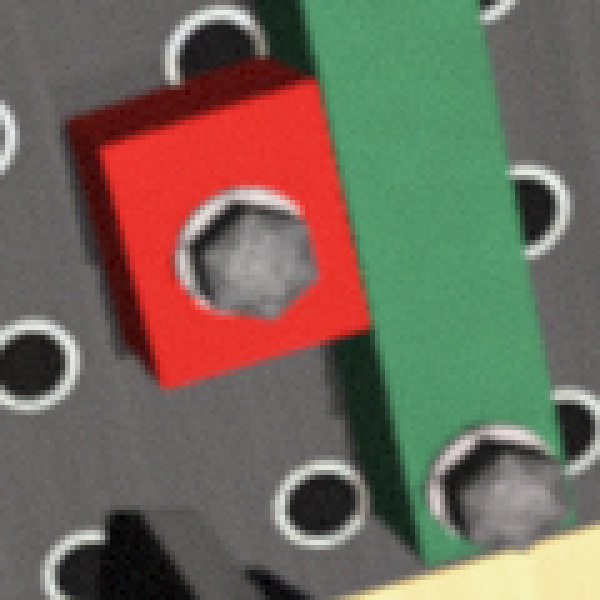

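```bash
python3 - <<'E'
from h import *
np.set_printoptions(precision=1,suppress=True)
I=np.load('w2.npy',allow_pickle=True).item(); im=cv2.imread('pics/w2.png'); G=im[:,:,1].astype(int)
print(G[244,245:305].tolist()); print(G[215:275,274].tolist()); print(G[200,255:290].tolist()); print(G[140,255:290].tolist())
print('stop face', onz(I,[(374.5,193.5),(418.1,180.1)],65)[:,:2], onz(I,[(367.5,188.1)],40)[:,:2])
E
```

```text
[62, 62, 65, 56, 62, 62, 61, 71, 107, 142, 157, 162, 161, 158, 151, 138, 114, 80, 65, 66, 62, 65, 59, 63, 62, 61, 62, 60, 58, 58, 62, 60, 60, 63, 64, 66, 61, 63, 62, 60, 65, 94, 126, 143, 153, 161, 162, 158, 157, 128, 85, 66, 65, 81, 96, 97, 92, 99, 98, 107]
[164, 163, 167, 168, 165, 166, 165, 170, 168, 165, 163, 160, 166, 173, 164, 155, 142, 106, 72, 63, 62, 57, 64, 61, 62, 63, 62, 59, 60, 58, 64, 64, 61, 61, 58, 63, 64, 58, 60, 73, 109, 128, 146, 159, 169, 167, 157, 141, 91, 54, 42, 30, 31, 36, 56, 92, 135, 152, 120, 74]
[65, 58, 58, 60, 58, 61, 61, 62, 62, 70, 104, 151, 165, 168, 168, 162, 169, 170, 171, 168, 176, 168, 174, 175, 169, 126, 76, 59, 57, 60, 67, 60, 61, 61, 61]
[91, 86, 88, 89, 87, 87, 88, 99, 154, 220, 238, 241, 238, 237, 237, 239, 242, 243, 242, 241, 241, 242, 243, 235, 179, 105, 89, 87, 90, 88, 95, 92, 95, 99, 96]
stop face [[595.4  -5. ]
 [635.1  -3.4]] [[595.6  -5.7]]
```

```bash
python3 - <<'E'
from h import *
np.set_printoptions(precision=1,suppress=True)
I=np.load('w2.npy',allow_pickle=True).item()
ring=onz(I,[(273.7,243.7)],49)[0]; a,b=onz(I,[(271.1,140),(272.7,200)],48.5); d=ring-a; d[2]=0; an=np.degrees(np.arctan2(d[1],d[0])); u=d/np.linalg.norm(d)
mid=ring-65*u; print('ring',ring,'dir',an,'mid',mid, 'jaw',np.linalg.norm((onz(I,[(270.5,70)],49)[0]-mid)))
plan([mid[0],mid[1],100],an+180)
E
```

```text
ring [492.7 -33.7  49. ] dir -104.47247865136413 mid [508.9  29.3  49. ] jaw 94.87668973743179
t 1.75 at [509.8  14.9 206.9] rpy [179.9   0.1  74.6] F [ 0.4 -0.5  0.5] open 1.00 dist 107.9 turn 1.0 rows 3
0 4.6 -1.6 35.6 0.0 0.0 -0.3; 0 4.6 -1.6 35.6 0.0 0.0 -0.3; 0 4.6 -1.5 35.6 0.0 0.0 -0.3
```

```bash
python3 -m jog '0 4 -1 36 0 0 -0.5; 0 4 -1 36 0 0 -0.5; 0 4 -1 36 0 0 0; 0 0 0 10 0 0 0; 0 0 0 0 0 0 0';  python3 - <<'E'
from h import *
plan([508,27.5,41],75.5)
E
```

```text
clock: 2.17
eef_pos: [511.4, 31.6, 87.7]
tcp_rot: [3.132, -0.001, 1.328]
contact_force: [0.3, -0.8, 2.1]
opening: 0.996
t 2.17 at [511.4  31.6  87.7] rpy [179.5  -0.   76.1] F [ 0.3 -0.8  2.1] open 1.00 dist 47.0 turn 0.8 rows 2
0 -2.4 -1.4 23.3 0.3 -0.0 0.3; 0 -2.4 -1.3 23.3 0.3 -0.0 0.3
```

```bash
python3 -m jog '0 -3 -2 22 0.5 0 0.3; 0 -2 -1 16 0 0 0; 0 0 0 5 0 0 0; 0 0 0 1 0 0 0';  python3 - <<'E'
from h import *
plan([508,27.5,41],75.5)
E
```

```text
clock: 2.5
eef_pos: [507.4, 31.0, 44.6]
tcp_rot: [3.14, -0.002, 1.33]
contact_force: [0.8, -0.4, 0.7]
opening: 1.003
t 2.50 at [507.4  31.   44.6] rpy [ 1.799e+02 -1.000e-01  7.620e+01] F [ 0.8 -0.4  0.7] open 1.00 dist 5.0 turn 0.7 rows 1
0 -3.2 1.4 3.6 0.1 -0.1 0.7
```

```bash
python3 -m jog '0 -3 1 3 0 0 0.7; 0 0 0 0.5 0 0 0; 255 0 0 0 0 0 0; 255 0 0 0 0 0 0; 255 0 0 0 0 0 0' 60;python3 -m jog '255 0 0 0 0 0 0; 255 0 0 0 0 0 0; 255 0 0 0 0 0 0';  python3 - <<'E'
from h import *
plan([508,27.5,41],75.5)
I=optics.camera_info('wrist'); im=optics.grab_frame('wrist')[:,:,::-1]; cv2.imwrite('pics/w3.png',im)
E
```

```text
clock: 2.92
eef_pos: [510.2, 28.7, 45.0]
tcp_rot: [3.135, -0.003, 1.319]
contact_force: [-0.2, 0.5, -0.1]
opening: 0.605
clock: 3.17
eef_pos: [511.0, 28.6, 46.2]
tcp_rot: [3.133, -0.004, 1.319]
contact_force: [-2.5, -1.2, 10.9]
opening: 0.148
t 3.17 at [511.   28.6  46.2] rpy [179.5  -0.2  75.5] F [-2.5 -1.2 10.9] open 0.15 dist 6.1 turn 0.5 rows 1
0 -1.8 -2.7 5.2 0.5 -0.2 0.0
```

View pics/w3.png

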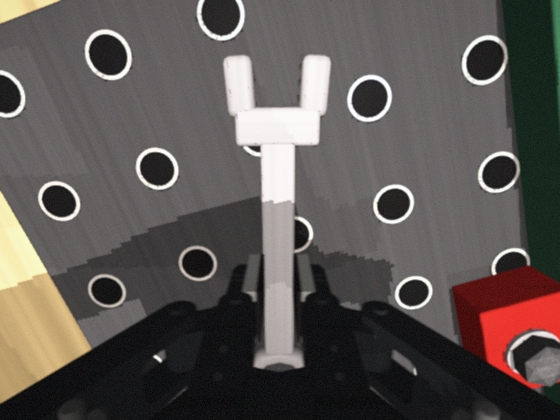

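```bash
python3 -m jog '255 0 0 -1 0 0 0; 255 0 0 -10 0 0 0; 255 0 0 -30 0 0 0; 255 0 0 -35 0 0 0';  python3 - <<'E'
from h import *
plan([508,27.5,41],75.5)
I=optics.camera_info('wrist'); im=optics.grab_frame('wrist')[:,:,::-1]; cv2.imwrite('pics/w4.png',im)
E
```

```text
clock: 3.55
eef_pos: [505.0, 28.2, 118.9]
tcp_rot: [-3.137, 0.0, 1.318]
contact_force: [0.4, -0.6, -1.3]
opening: 0.134
t 3.55 at [505.   28.2 118.9] rpy [-179.7    0.    75.5] F [ 0.4 -0.6 -1.3] open 0.13 dist 78.0 turn 0.3 rows 2
0 0.1 1.7 38.9 -0.1 0.0 0.0; 0 0.1 1.6 38.9 -0.1 0.0 0.0
```

View pics/w4.png

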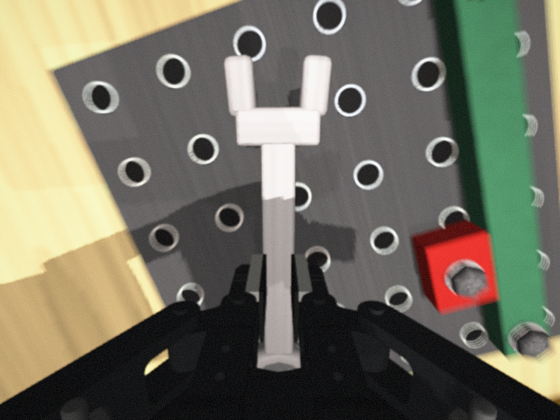

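```bash
python3 - <<'E'
from h import *
np.set_printoptions(precision=2,suppress=True)
I2=np.load('w2.npy',allow_pickle=True).item(); I=optics.camera_info('wrist'); s=r.sense()
im2=cv2.imread('pics/w2.png')[:,:,1].astype(int); im=cv2.imread('pics/w4.png')[:,:,1].astype(int)
print(im2[103,243:300].tolist()); print(im[128,228:330].tolist())
im_=optics.grab_frame('side')[:,:,::-1]; cv2.imwrite('pics/s4.png',cv2.resize(im_[130:330,180:380],None,fx=3,fy=3,interpolation=cv2.INTER_CUBIC))
A=onz(I2,[(250,103),(291,103)],49); print('mm',np.linalg.norm(A[1]-A[0]))
for dz in (-6,-3,0,3,6):
    B=onz(I,[(236.5,128),(319.5,128)],s['eef_pos'][2]+dz); print(dz,np.linalg.norm(B[1]-B[0]))
    R=Ro.from_euler('xyz',s['tcp_rot']); 
    print('  jaw tip tool',R.inv().apply(onz(I,[(237.5,57),(316,57)],s['eef_pos'][2]+dz)-s['eef_pos']))
E
```

```text
[94, 96, 91, 95, 92, 89, 99, 146, 209, 235, 238, 238, 238, 238, 239, 237, 237, 237, 239, 237, 238, 239, 237, 237, 237, 241, 242, 244, 244, 245, 245, 245, 245, 245, 244, 244, 246, 244, 245, 245, 245, 245, 245, 245, 245, 244, 236, 192, 119, 97, 96, 95, 94, 95, 95, 96, 98]
[102, 99, 102, 101, 100, 94, 99, 114, 159, 200, 224, 236, 239, 241, 240, 241, 240, 241, 241, 241, 240, 241, 240, 241, 241, 242, 240, 240, 243, 241, 242, 241, 242, 240, 241, 242, 241, 240, 240, 241, 240, 241, 243, 242, 241, 241, 241, 241, 241, 240, 240, 242, 239, 241, 241, 240, 240, 241, 240, 240, 241, 241, 241, 240, 242, 242, 245, 246, 247, 247, 247, 247, 247, 246, 246, 247, 247, 246, 248, 246, 247, 246, 246, 246, 246, 245, 246, 246, 244, 237, 228, 190, 124, 98, 99, 100, 99, 102, 103, 103, 105, 102]
mm 36.026185700002024
-6 36.92787796057321
  jaw tip tool [[ 95.64 -16.12   6.17]
 [ 95.61  16.82   6.28]]
-3 36.18386358742728
  jaw tip tool [[ 95.17 -15.78   3.17]
 [ 95.15  16.49   3.28]]
0 35.43984921428146
  jaw tip tool [[ 94.71 -15.44   0.17]
 [ 94.68  16.17   0.28]]
3 34.69583484113547
  jaw tip tool [[ 94.24 -15.1   -2.83]
 [ 94.22  15.85  -2.72]]
6 33.95182046798954
  jaw tip tool [[ 93.77 -14.76  -5.83]
 [ 93.75  15.53  -5.73]]
```

View pics/s4.png

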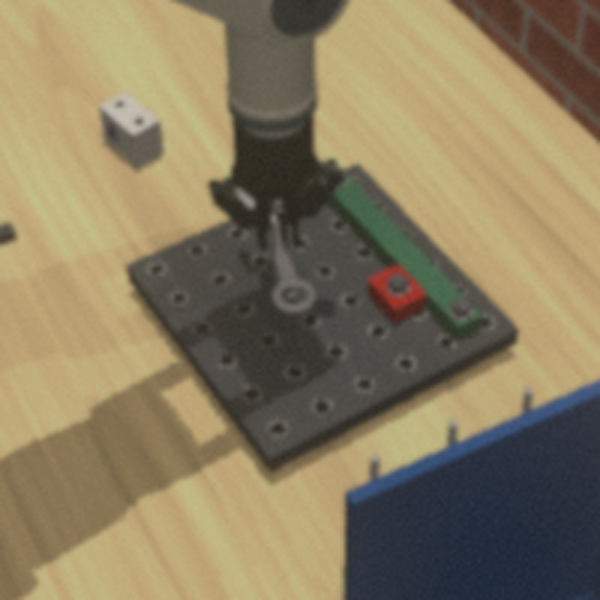

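```bash
python3 - <<'E'
from h import *
plan([556,-230,295],88.8,step=36,n=10,g=255)
E
```

```text
t 3.65 at [509.5  28.4 123.8] rpy [179.6  -0.2  75.5] F [ 1.3  0.7 -0.8] open 0.14 dist 313.5 turn 13.3 rows 9
255 -26.5 12.3 -19.0 0.0 -0.0 -1.5; 255 -26.8 11.6 -19.0 0.0 -0.0 -1.5; 255 -27.1 10.9 -19.0 0.0 -0.0 -1.5; 255 -27.3 10.2 -19.0 0.0 -0.0 -1.5; 255 -27.6 9.4 -19.0 0.0 -0.0 -1.5; 255 -27.8 8.7 -19.0 0.0 -0.0 -1.5; 255 -28.1 8.0 -19.0 0.0 -0.0 -1.5; 255 -28.3 7.3 -19.0 0.0 -0.0 -1.5; 255 -28.4 6.5 -19.0 0.0 -0.0 -1.5
```

```bash
python3 -m jog '255 -18 8 -22 0 0 -1.5; 255 -26 12 -22 0 0 -1.5; 255 -27 11 -22 0 0 -1.5; 255 -27 10 -22 0 0 -1.5; 255 -28 9 -22 0 0 -1.5'; python3 - <<'E'
from h import *
plan([556,-230,295],88.8,step=32,n=10,g=255)
E
```

```text
clock: 4.07
eef_pos: [529.6, -104.8, 234.4]
tcp_rot: [-3.14, -0.003, 1.461]
contact_force: [0.8, -0.6, -2.0]
opening: 0.131
t 4.07 at [ 529.6 -104.8  234.4] rpy [-179.9   -0.2   83.7] F [ 0.8 -0.6 -2. ] open 0.13 dist 141.6 turn 5.1 rows 5
255 -24.3 8.0 -12.2 -0.0 -0.0 -1.0; 255 -24.4 7.5 -12.2 -0.0 -0.0 -1.0; 255 -24.6 7.1 -12.2 -0.0 -0.0 -1.0; 255 -24.7 6.7 -12.2 -0.0 -0.0 -1.0; 255 -24.8 6.3 -12.1 -0.0 -0.0 -1.0
```

```bash
python3 -m jog '255 -26 8 -15 0 0 -1; 255 -26 8 -15 0 0 -1; 255 -24 7 -14 0 0 -1; 255 -18 5 -10 0 0 -1; 255 -8 2 0 0 0 0'; python3 -m jog '255 0 0 0 0 0 0; 255 0 0 0 0 0 0'; python3 - <<'E'
from h import *
plan([556,-249,287],88.8,step=32,n=10,g=255)
for n in ('side','top'):
    im=optics.grab_frame(n)[:,:,::-1]; cv2.imwrite(f'pics/{n}5.png',im)
    x,y=(300,200) if n=='side' else (380,140)
    cv2.imwrite(f'pics/{n}5z.png',cv2.resize(im[y:y+100,x:x+130],None,fx=6,fy=6,interpolation=cv2.INTER_CUBIC))
E
```

```text
clock: 4.48
eef_pos: [552.2, -218.5, 294.8]
tcp_rot: [3.137, -0.0, 1.534]
contact_force: [0.8, 0.2, -0.9]
opening: 0.134
clock: 4.65
eef_pos: [551.7, -219.7, 293.5]
tcp_rot: [3.138, -0.001, 1.53]
contact_force: [-0.2, -0.1, -2.0]
opening: 0.137
t 4.65 at [ 551.7 -219.7  293.5] rpy [ 1.798e+02 -1.000e-01  8.770e+01] F [-0.2 -0.1 -2. ] open 0.14 dist 30.3 turn 1.2 rows 1
255 -29.1 5.5 6.5 0.2 -0.0 -1.1
```

View pics/side5z.png

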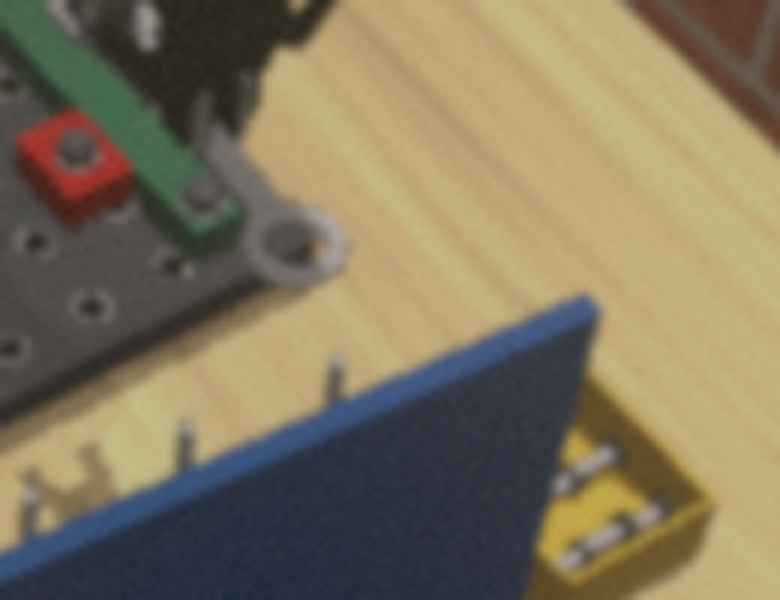

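View pics/top5z.png

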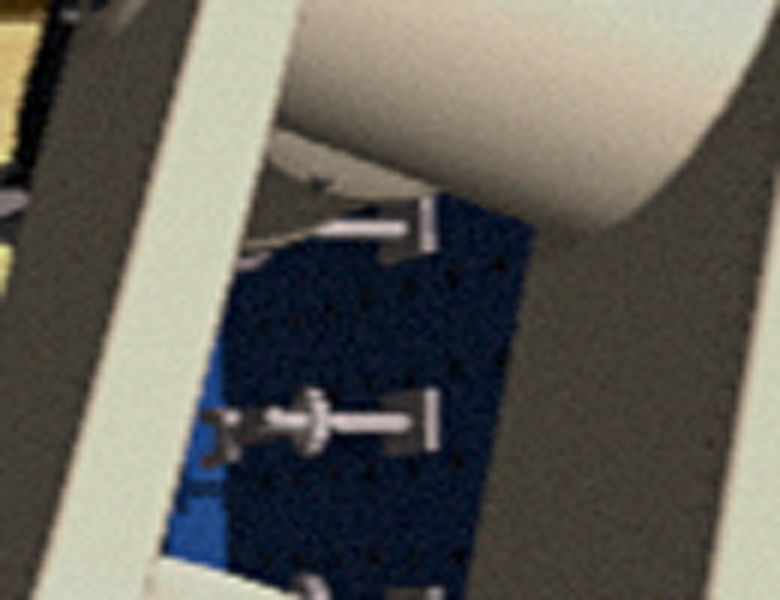

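```bash
python3 - <<'E'
from h import *
np.set_printoptions(precision=1,suppress=True)
S=optics.camera_info('side'); s=r.sense(); R=Ro.from_euler('xyz',s['tcp_rot'])
for l in (65,67,69): print('pred',s['eef_pos']+R.apply([-l,0,0]), proj(S,s['eef_pos']+R.apply([-l,0,0])))
for dz in (-6,-2,2): print('ring@',dz,onz(S,[(349.1,240.4)],s['eef_pos'][2]+dz))
print('tip',onz(S,[(355.7,260.4)],251.5))
E
```

```text
pred [ 548.8 -283.8  293. ] [348.2 239.1]
pred [ 548.7 -285.8  293. ] [348.6 239.6]
pred [ 548.6 -287.8  293. ] [349.1 240.2]
ring@ -6 [[ 551.7 -284.4  287.1]]
ring@ -2 [[ 549.4 -287.   291.1]]
ring@ 2 [[ 547.2 -289.7  295.1]]
tip [[ 550.  -320.   251.5]]
```

```bash
python3 -m jog '255 -15 2.5 0 0 0 -0.6; 255 -13 2 0 0 0 -0.6; 255 -3 1 0 0 0 0; 255 0 0 0 0 0 0'; python3 - <<'E'
from h import *
plan([556,-250.3,287],88.8,step=32,n=10,g=255)
for n in ('side',):
    im=optics.grab_frame(n)[:,:,::-1]; cv2.imwrite(f'pics/{n}6.png',im)
    x,y=(300,200) if n=='side' else (380,140)
    cv2.imwrite(f'pics/{n}6z.png',cv2.resize(im[y:y+100,x:x+130],None,fx=6,fy=6,interpolation=cv2.INTER_CUBIC))
E
```

```text
clock: 5.08
eef_pos: [554.4, -244.7, 289.6]
tcp_rot: [-3.139, -0.005, 1.557]
contact_force: [0.4, 0.5, -2.1]
opening: 0.133
t 5.08 at [ 554.4 -244.7  289.6] rpy [-179.8   -0.3   89.2] F [ 0.4  0.5 -2.1] open 0.13 dist 6.4 turn 0.5 rows 1
255 -5.6 1.6 2.6 -0.2 -0.3 0.4
```

View pics/side6z.png

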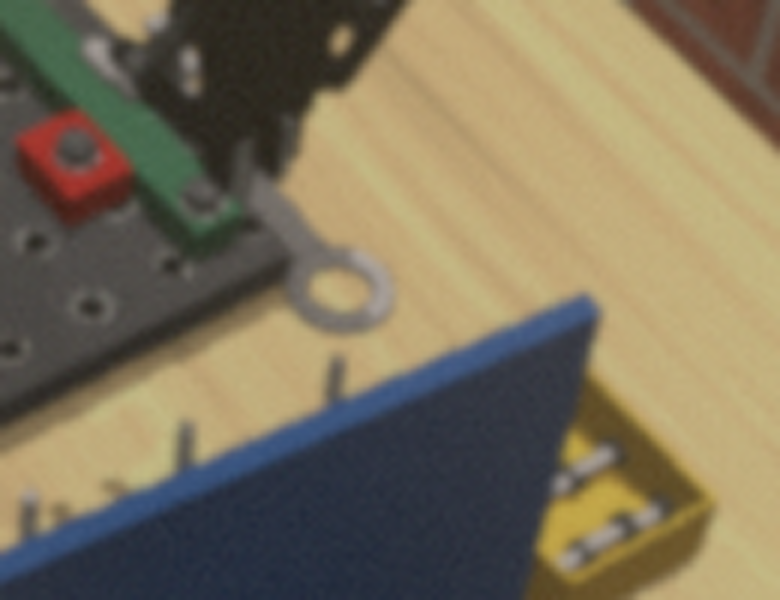

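```bash
python3 - <<'E'
from h import *
np.set_printoptions(precision=1,suppress=True)
S=optics.camera_info('side'); s=r.sense(); R=Ro.from_euler('xyz',s['tcp_rot'])
print('pred',s['eef_pos']+R.apply([-67,0,0]))
for dz in (-6,-2,2): print('ring@',dz,onz(S,[(356.6,247.9)],s['eef_pos'][2]+dz))
print('tip',onz(S,[(355.6,259.9)],251.5))
print(s['eef_pos'])
E
```

```text
pred [ 553.4 -311.3  289.2]
ring@ -6 [[ 555.8 -309.7  283.6]]
ring@ -2 [[ 553.5 -312.2  287.6]]
ring@ 2 [[ 551.3 -314.7  291.6]]
tip [[ 550.7 -318.7  251.5]]
[ 554.3 -244.3  289.6]
```

```bash
python3 -m jog '255 -5 0 0 0 0.3 0.3; 255 -1 0 10 0 0 0; 255 0 0 12 0 0 0; 255 0 0 8 0 0 0; 255 0 0 2 0 0 0'; python3 - <<'E'
from h import *
plan([554.3,-250,250],88.8,step=32,n=10,g=255)
for n in ('side',):
    im=optics.grab_frame(n)[:,:,::-1]; cv2.imwrite(f'pics/{n}7.png',im)
    x,y=(300,200) if n=='side' else (380,140)
    cv2.imwrite(f'pics/{n}7z.png',cv2.resize(im[y:y+100,x:x+130],None,fx=6,fy=6,interpolation=cv2.INTER_CUBIC))
E
```

```text
clock: 5.55
eef_pos: [553.7, -247.3, 254.1]
tcp_rot: [-3.138, -0.012, 1.552]
contact_force: [-0.7, 0.4, -2.4]
opening: 0.139
t 5.55 at [ 553.7 -247.3  254.1] rpy [-179.8   -0.7   88.9] F [-0.7  0.4 -2.4] open 0.14 dist 4.9 turn 0.7 rows 1
255 -2.7 0.6 4.1 -0.2 -0.7 0.1
```

View pics/side7z.png

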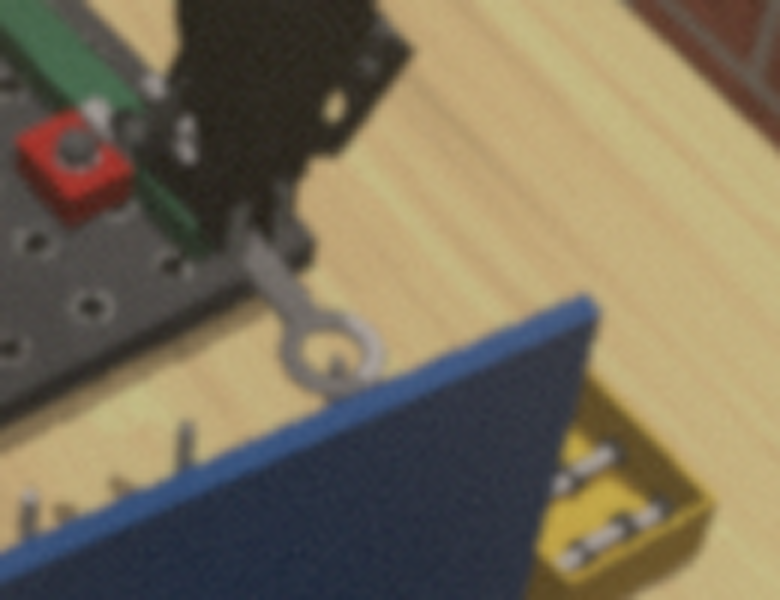

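```bash
python3 -m jog '255 -5 0 -1 0 -0.5 0; 255 -1 0 5 0 0 0; 255 0 0 6 0 0 0; 255 0 0 5 0 0 0'; python3 - <<'E'
from h import *
plan([554.3,-252,236],88.8,step=32,n=10,g=255)
for n in ('side',):
    im=optics.grab_frame(n)[:,:,::-1]; cv2.imwrite(f'pics/{n}8.png',im)
    x,y=(300,200) if n=='side' else (380,140)
    cv2.imwrite(f'pics/{n}8z.png',cv2.resize(im[y:y+100,x:x+130],None,fx=6,fy=6,interpolation=cv2.INTER_CUBIC))
E
```

```text
clock: 5.93
eef_pos: [554.0, -254.0, 238.7]
tcp_rot: [-3.139, -0.002, 1.552]
contact_force: [-1.8, -0.4, -1.7]
opening: 0.136
t 5.93 at [ 554.  -254.   238.7] rpy [-1.798e+02 -1.000e-01  8.890e+01] F [-1.8 -0.4 -1.7] open 0.14 dist 3.4 turn 0.2 rows 1
255 2.0 0.3 2.7 -0.2 -0.1 0.1
```

View pics/side8z.png

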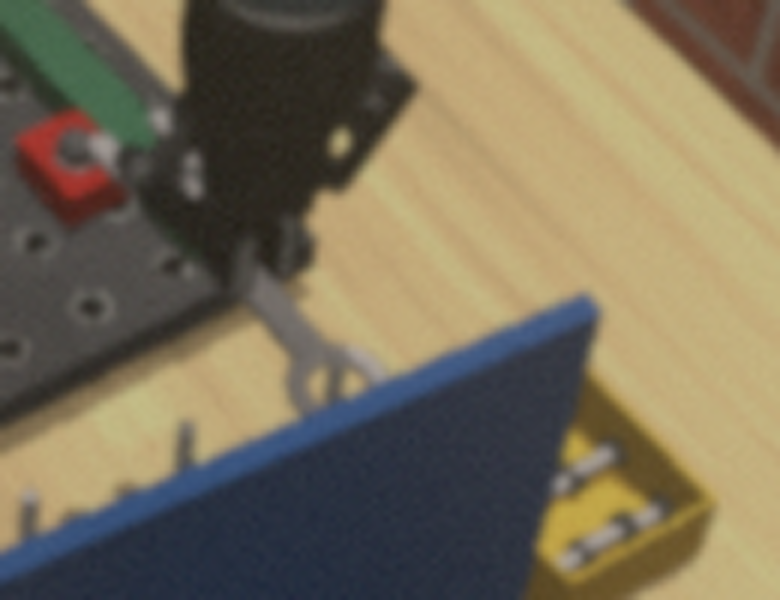

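```bash
python3 -m jog '255 1 0 4 0 0 0; 255 0 0 2 0 0 0; 255 0 0 2 0 0 0'; python3 - <<'E'
from h import *
plan([554.3,-252,236],88.8,step=32,n=10,g=255)
E
```

```text
clock: 6.23
eef_pos: [553.6, -252.7, 228.8]
tcp_rot: [-3.138, -0.003, 1.552]
contact_force: [0.6, -0.1, -0.0]
opening: 0.136
t 6.23 at [ 553.6 -252.7  228.8] rpy [-179.8   -0.2   88.9] F [ 0.6 -0.1 -0. ] open 0.14 dist 7.3 turn 0.3 rows 1
255 0.7 0.7 -7.2 -0.2 -0.2 0.1
```

```bash
python3 -m jog '0 0 0 0 0 0 0; 0 0 0 0 0 0 0; 0 0 0 0 0 0 0; 0 0 0 0 0 0 0; 0 0 0 0 0 0 0'; python3 - <<'E'
from h import *
plan([554.3,-252,236],88.8,step=32,n=10,g=255)
for n in ('side','top','wrist'):
    im=optics.grab_frame(n)[:,:,::-1]; cv2.imwrite(f'pics/{n}9.png',im)
im=cv2.imread('pics/side9.png');x,y=(300,200)
cv2.imwrite(f'pics/side9z.png',cv2.resize(im[y:y+100,x:x+130],None,fx=6,fy=6,interpolation=cv2.INTER_CUBIC))
E
```

```text
clock: 6.65
eef_pos: [554.2, -252.8, 229.5]
tcp_rot: [-3.139, -0.002, 1.552]
contact_force: [0.3, 0.2, 0.8]
opening: 0.833
t 6.65 at [ 554.2 -252.8  229.5] rpy [-1.799e+02 -1.000e-01  8.890e+01] F [0.3 0.2 0.8] open 0.83 dist 6.6 turn 0.2 rows 1
255 0.8 0.1 -6.5 -0.1 -0.1 0.1
```

View pics/side9z.png

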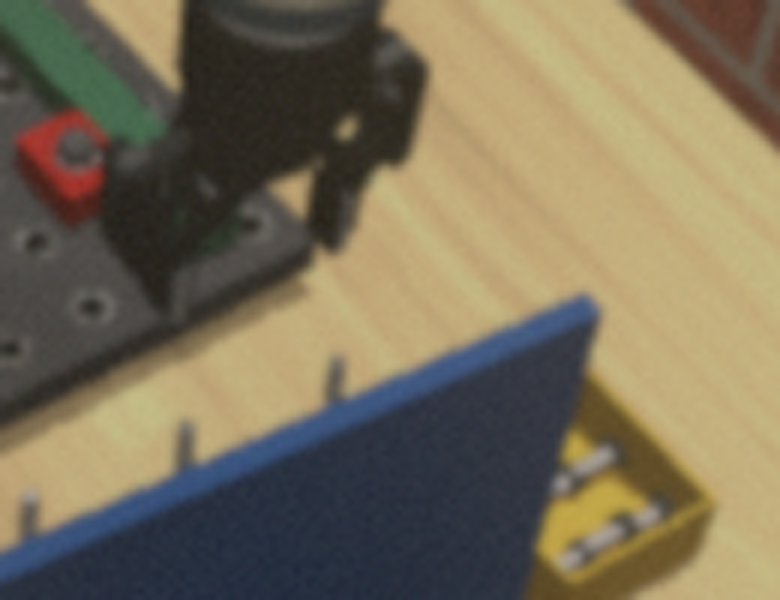

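View pics/wrist9.png

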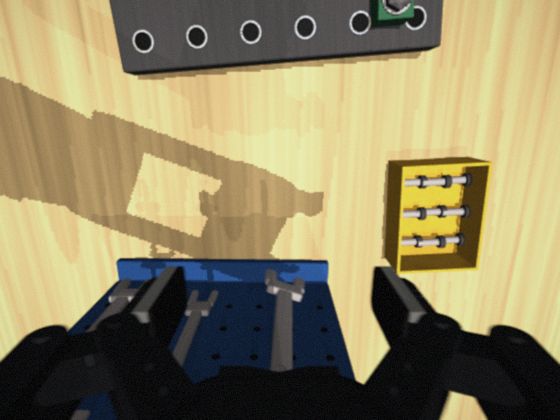

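```bash
python3 - <<'E'
from h import *
plan([488,360,235],101.3,step=41,n=10)
E
```

```text
t 6.80 at [ 554.1 -252.8  229.4] rpy [-1.798e+02 -1.000e-01  8.890e+01] F [ 0.9 -0.   0.7] open 1.00 dist 616.4 turn 12.4 rows 16
0 38.2 -4.8 -0.3 -0.0 -0.0 -0.8; 0 38.3 -4.3 -0.3 -0.0 -0.0 -0.8; 0 38.3 -3.8 -0.3 -0.0 -0.0 -0.8; 0 38.4 -3.3 -0.3 -0.0 -0.0 -0.8; 0 38.4 -2.8 -0.3 -0.0 -0.0 -0.8; 0 38.5 -2.3 -0.3 -0.0 -0.0 -0.8; 0 38.5 -1.7 -0.3 -0.0 -0.0 -0.8; 0 38.5 -1.2 -0.3 -0.0 -0.0 -0.8; 0 38.5 -0.7 -0.3 -0.0 -0.0 -0.8; 0 38.5 -0.2 -0.3 -0.0 -0.0 -0.8
```

```bash
python3 -m jog '0 10 -2 -12 0 0 0; 0 39 -5 -3 0 0 -0.8; 0 40 -5 0 0 0 -0.8; 0 40 -4 0 0 0 -0.8; 0 40 -3 0 0 0 -0.8';python3 -m jog '0 40 -3 0 0 0 -0.8; 0 40 -2 0 0 0 -0.8; 0 40 -2 0 0 0 -0.8; 0 40 -1 0 0 0 -0.8; 0 40 -1 0 0 0 -0.8'; python3 - <<'E'
from h import *
plan([488,360,200],101.3,step=41,n=10)
E
```

```text
clock: 7.22
eef_pos: [535.2, -83.5, 248.4]
tcp_rot: [3.141, -0.0, 1.6]
contact_force: [0.8, 0.2, 0.5]
opening: 1.0
clock: 7.63
eef_pos: [511.4, 124.0, 254.5]
tcp_rot: [3.135, -0.001, 1.672]
contact_force: [2.0, -0.2, -0.4]
opening: 1.002
t 7.63 at [511.4 124.  254.5] rpy [ 1.796e+02 -1.000e-01  9.580e+01] F [ 2.  -0.2 -0.4] open 1.00 dist 243.3 turn 5.5 rows 6
0 39.5 0.0 9.1 0.1 -0.0 -0.9; 0 39.5 0.7 9.1 0.1 -0.0 -0.9; 0 39.5 1.3 9.1 0.1 -0.0 -0.9; 0 39.5 2.0 9.1 0.1 -0.0 -0.9; 0 39.4 2.6 9.1 0.1 -0.0 -0.9; 0 39.4 3.2 9.1 0.1 -0.0 -0.9
```

```bash
python3 -m jog '0 39 0 8 0 0 -0.9; 0 39 1 8 0 0 -0.9; 0 39 1 8 0 0 -0.9; 0 39 2 8 0 0 -0.9; 0 30 2 8 0 0 -0.9';python3 -m jog '0 12 1 0 0 0 0; 0 0 0 0 0 0 0; 0 0 0 0 0 0 0'; python3 - <<'E'
from h import *
plan([488,368,150],101.3,step=41,n=10)
I=optics.camera_info('wrist'); im=optics.grab_frame('wrist')[:,:,::-1]; cv2.imwrite('pics/w10.png',im); np.save('w10.npy',I,allow_pickle=True)
E
```

```text
clock: 8.05
eef_pos: [489.6, 321.3, 222.5]
tcp_rot: [3.125, -0.004, 1.756]
contact_force: [0.2, -0.2, -0.2]
opening: 0.999
clock: 8.3
eef_pos: [485.1, 340.4, 223.3]
tcp_rot: [3.125, -0.006, 1.764]
contact_force: [-0.0, -0.3, -0.1]
opening: 1.001
t 8.30 at [485.1 340.4 223.3] rpy [179.1  -0.3 101. ] F [-0.  -0.3 -0.1] open 1.00 dist 78.4 turn 1.0 rows 2
0 13.0 3.5 36.8 0.5 -0.2 -0.1; 0 13.1 3.8 36.7 0.5 -0.2 -0.1
```

View pics/w10.png

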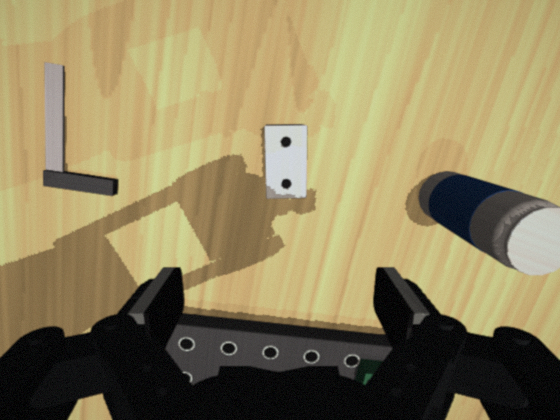

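```bash
python3 - <<'E'
from h import *
np.set_printoptions(precision=1,suppress=True)
I=np.load('w10.npy',allow_pickle=True).item(); im=cv2.imread('pics/w10.png'); hsv=cv2.cvtColor(im,cv2.COLOR_BGR2HSV);H,S,V=cv2.split(hsv)
m=(S<45).astype(np.uint8); k=np.zeros_like(m);k[110:212,250:325]=1; m*=k
c=max(cv2.findContours(m,0,1)[0],key=cv2.contourArea); rc=cv2.minAreaRect(c); P=onz(I,cv2.boxPoints(rc),55)
print(rc,P[:,:2],P.mean(0),[np.linalg.norm(P[i]-P[i-1]) for i in range(4)],[np.degrees(np.arctan2(*(P[i]-P[i-1])[[1,0]])) for i in range(4)])
print(onz(I,[(286,142),(286,184)],55))
E
```

```text
((285.0, 161.0), (72.0, 42.0), 90.0) [[463.4 401.1]
 [501.8 408.5]
 [516.5 341.2]
 [475.7 333.5]] [489.3 371.1  55. ] [np.float64(68.71016136740282), np.float64(39.02367687788858), np.float64(68.89015992968078), np.float64(41.532560621565)] [np.float64(100.24414028768344), np.float64(10.928710578454107), np.float64(-77.66755187742791), np.float64(-169.29784960171193)]
[[486.5 389.8  55. ]
 [494.5 350.3  55. ]]
```

```bash
python3 -m jog '0 12 3 34 0.5 -0.2 0; 0 12 3 36 0.4 -0.2 -0.2; 0 6 1 36 0 0 0; 0 0 0 20 0 0 0; 0 0 0 0 0 0 0'; python3 - <<'E'
from h import *
plan([489.3,371.1,28],101.4,step=41,n=10)
E
```

```text
clock: 8.77
eef_pos: [493.4, 367.3, 101.1]
tcp_rot: [3.131, -0.002, 1.758]
contact_force: [-1.0, 0.8, 0.5]
opening: 1.001
t 8.77 at [493.4 367.3 101.1] rpy [ 1.794e+02 -1.000e-01  1.007e+02] F [-1.   0.8  0.5] open 1.00 dist 73.3 turn 0.9 rows 2
0 2.2 -2.1 36.5 0.3 -0.0 -0.3; 0 2.2 -1.9 36.5 0.3 -0.0 -0.3
```

```bash
python3 -m jog '0 4 -3 32 0.5 0 -0.7; 0 1 -1 28 0 0 0; 0 0 0 6 0 0 0; 0 0 0 0 0 0 0'; python3 - <<'E'
from h import *
plan([489.3,371.1,28],101.4,step=41,n=10)
E
```

```text
clock: 9.1
eef_pos: [493.2, 368.0, 38.9]
tcp_rot: [3.136, -0.003, 1.764]
contact_force: [-0.1, -0.7, 0.5]
opening: 1.002
t 9.10 at [493.2 368.   38.9] rpy [ 1.797e+02 -1.000e-01  1.011e+02] F [-0.1 -0.7  0.5] open 1.00 dist 12.0 turn 0.5 rows 1
0 3.7 -3.3 10.9 0.3 -0.1 -0.3
```

```bash
python3 -m jog '0 4 -4 10 0.3 0 -0.3; 0 1 -1 2 0 0 0; 0 0 0 0 0 0 0; 255 0 0 0 0 0 0; 255 0 0 0 0 0 0' 80; python3 - <<'E'
from h import *
plan([489.3,371.1,28],101.4,step=41,n=10)
E
```

```text
clock: 9.52
eef_pos: [490.9, 372.9, 33.4]
tcp_rot: [3.134, -0.006, 1.767]
contact_force: [-0.4, -0.8, 0.4]
opening: 0.75
t 9.52 at [490.9 372.9  33.4] rpy [179.6  -0.3 101.3] F [-0.4 -0.8  0.4] open 0.75 dist 5.9 turn 0.6 rows 1
0 -1.5 -1.9 5.4 0.4 -0.3 -0.1
```

```bash
python3 -m jog '200 -1 -1 5 0.3 0 0; 255 0 0 1 0 0 0; 255 0 0 0 0 0 0; 255 0 0 0 0 0 0; 255 0 0 0 0 0 0' 80; python3 - <<'E'
from h import *
plan([489.3,371.1,28],101.4,step=41,n=10)
I=optics.camera_info('wrist'); im=optics.grab_frame('wrist')[:,:,::-1]; cv2.imwrite('pics/w11.png',im)
E
```

```text
clock: 9.93
eef_pos: [491.0, 372.6, 29.1]
tcp_rot: [3.137, -0.007, 1.768]
contact_force: [-0.1, -0.9, 0.4]
opening: 0.452
t 9.93 at [491.  372.6  29.1] rpy [179.7  -0.4 101.3] F [-0.1 -0.9  0.4] open 0.45 dist 2.5 turn 0.5 rows 1
0 -1.2 -2.0 1.0 0.3 -0.4 -0.1
```

View pics/w11.png

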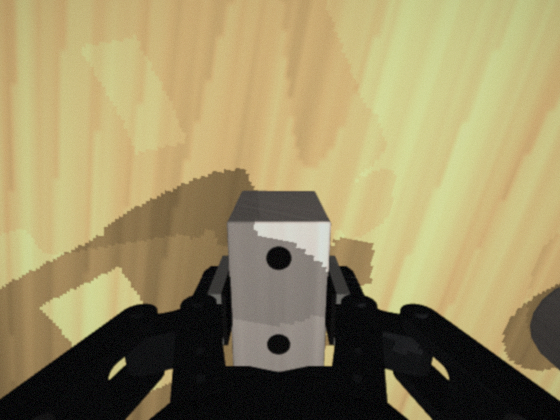

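```bash
python3 -m jog '255 0 0 0 0 0 0; 255 0 0 -15 0 0 0; 255 0 0 -35 0 0 0; 255 0 0 -38 0 0 0; 255 0 0 -20 0 0 0'; python3 - <<'E'
from h import *
plan([600,43,145],93.2,step=38,n=10,g=255)
I=optics.camera_info('wrist'); im=optics.grab_frame('wrist')[:,:,::-1]; cv2.imwrite('pics/w12.png',im)
E
```

```text
clock: 10.4
eef_pos: [485.6, 368.0, 131.9]
tcp_rot: [-3.131, 0.0, 1.768]
contact_force: [1.9, 0.9, -4.2]
opening: 0.452
t 10.40 at [485.6 368.  131.9] rpy [-179.4    0.   101.3] F [ 1.9  0.9 -4.2] open 0.45 dist 344.8 turn 8.1 rows 10
255 -34.1 4.8 -1.3 -0.1 0.0 0.8; 255 -34.0 5.3 -1.3 -0.1 0.0 0.8; 255 -34.0 5.8 -1.3 -0.1 0.0 0.8; 255 -33.9 6.3 -1.3 -0.1 0.0 0.8; 255 -33.8 6.8 -1.3 -0.1 0.0 0.8; 255 -33.7 7.2 -1.3 -0.1 0.0 0.8; 255 -33.6 7.7 -1.3 -0.1 0.0 0.8; 255 -33.5 8.2 -1.3 -0.1 0.0 0.8; 255 -33.3 8.7 -1.3 -0.1 0.0 0.8; 255 -33.2 9.1 -1.3 -0.1 0.0 0.8
```

View pics/w12.png

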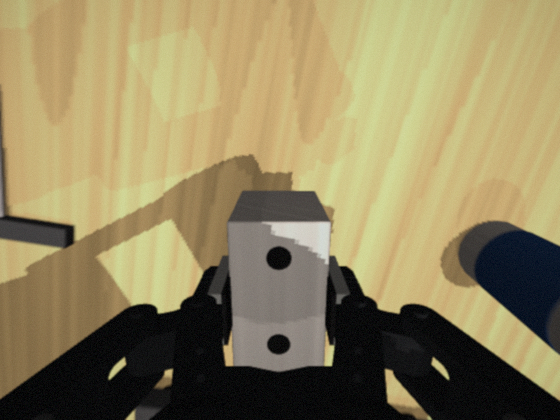

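Block lifted, same place in the jaws (weight shows as −4.2 N). Carrying it over the plate.

```bash
python3 -m jog '255 -20 3 -5 0 0 0.8; 255 -34 5 -3 0 0 0.8; 255 -34 6 -2 0 0 0.8; 255 -34 6 0 0 0 0.8; 255 -34 7 0 0 0 0.8';python3 -m jog '255 -34 7 0 0 0 0.8; 255 -34 8 0 0 0 0.8; 255 -34 8 0 0 0 0.8; 255 -30 8 0 0 0 0.8; 255 -20 5 0 0 0 0'; python3 - <<'E'
from h import *
plan([600,43,140],93.2,step=38,n=10,g=255)
E
```

```text
clock: 10.87
eef_pos: [538.4, 221.1, 142.7]
tcp_rot: [-3.135, -0.004, 1.705]
contact_force: [0.2, -0.9, -3.5]
opening: 0.453
clock: 11.28
eef_pos: [589.0, 63.6, 135.2]
tcp_rot: [-3.128, -0.002, 1.645]
contact_force: [0.4, -0.3, -4.5]
opening: 0.45
t 11.28 at [589.   63.6 135.2] rpy [-1.792e+02 -1.000e-01  9.430e+01] F [ 0.4 -0.3 -4.5] open 0.45 dist 23.8 turn 1.3 rows 1
255 -21.3 9.4 -4.9 -0.8 -0.1 1.1
```

```bash
python3 -m jog '255 -16 7 -4 -0.8 0 1; 255 0 0 0 0 0 0; 255 0 0 0 0 0 0'; python3 - <<'E'
from h import *
plan([600,43,80],93.2,step=38,n=10,g=255)
for n in ('side','wrist'):
    im=optics.grab_frame(n)[:,:,::-1]; cv2.imwrite(f'pics/{n}13.png',im)
im=cv2.imread('pics/side13.png');x,y=(230,150)
cv2.imwrite(f'pics/side13z.png',cv2.resize(im[y:y+120,x:x+150],None,fx=5,fy=5,interpolation=cv2.INTER_CUBIC))
E
```

```text
clock: 11.53
eef_pos: [596.2, 41.6, 134.6]
tcp_rot: [-3.137, -0.0, 1.621]
contact_force: [-0.8, 0.7, -3.6]
opening: 0.451
t 11.53 at [596.2  41.6 134.6] rpy [-179.7   -0.    92.9] F [-0.8  0.7 -3.6] open 0.45 dist 54.7 turn 0.4 rows 2
255 0.6 2.0 27.3 -0.1 -0.0 -0.2; 255 0.6 2.0 27.3 -0.1 -0.0 -0.2
```

View pics/side13z.png

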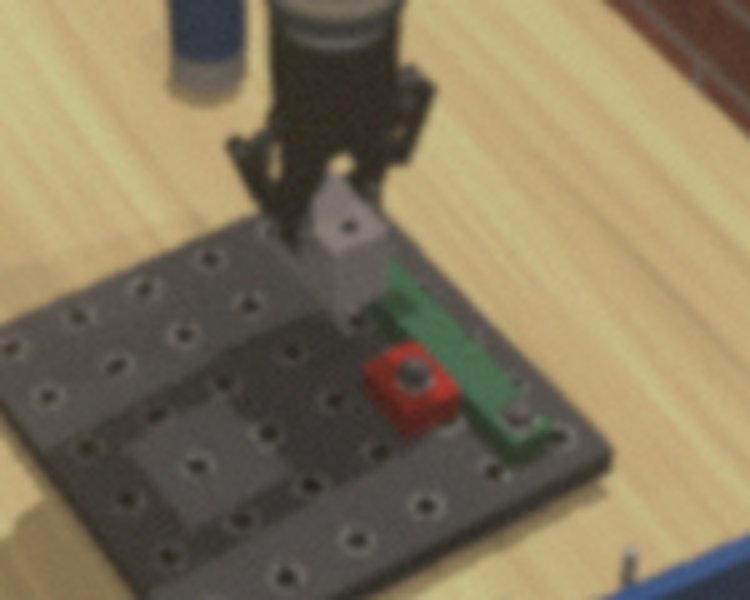

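View pics/wrist13.png

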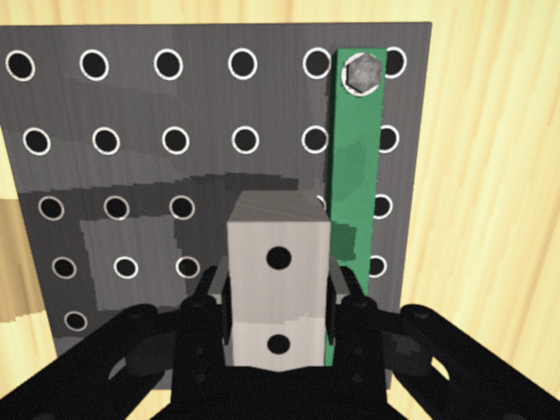

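```bash
python3 -m jog '255 0 1 20 0 0 -0.2; 255 0 1 20 0 0 0; 255 0 0 12 0 0 0; 255 0 0 3 0 0 0'; python3 - <<'E'
from h import *
plan([600,43,72],93.2,step=38,n=10,g=255)
E
```

```text
clock: 11.97
eef_pos: [597.8, 46.7, 78.4]
tcp_rot: [-3.139, -0.001, 1.631]
contact_force: [-0.4, 0.4, -4.3]
opening: 0.451
t 11.97 at [597.8  46.7  78.4] rpy [-1.798e+02 -1.000e-01  9.340e+01] F [-0.4  0.4 -4.3] open 0.45 dist 7.7 turn 0.3 rows 1
255 -3.8 1.9 6.4 -0.2 -0.1 0.2
```

```bash
python3 -m jog '255 -2 3 5 -0.2 0 0.2; 255 0 0 3 0 0 0; 255 0 0 2 0 0 0; 255 0 0 2 0 0 0'; python3 - <<'E'
from h import *
plan([613,31,69],93.2,step=38,n=10,g=255)
E
```

```text
clock: 12.3
eef_pos: [601.7, 46.4, 69.0]
tcp_rot: [3.14, -0.001, 1.63]
contact_force: [-4.9, -1.5, 14.0]
opening: 0.455
t 12.30 at [601.7  46.4  69. ] rpy [ 1.799e+02 -1.000e-01  9.340e+01] F [-4.9 -1.5 14. ] open 0.45 dist 19.1 turn 0.2 rows 1
255 -16.1 10.3 0.0 0.1 -0.1 0.2
```

```bash
python3 -m jog '255 0 5 0 0 0 0.2; 255 0 4 0 0 0 0; 255 0 2 0 0 0 0'; python3 -m jog '255 0 2 0 0 0 0; 255 0 2 0 0 0 0'; python3 -c "
from h import *
plan([613,31,69],93.2,step=38,n=10,g=255)"
```

```text
clock: 12.55
eef_pos: [611.3, 47.2, 71.0]
tcp_rot: [-3.139, -0.001, 1.627]
contact_force: [-12.5, -1.4, 0.2]
opening: 0.448
clock: 12.72
eef_pos: [611.3, 47.2, 70.2]
tcp_rot: [-3.13, -0.001, 1.628]
contact_force: [-6.0, -0.9, -1.7]
opening: 0.454
t 12.72 at [611.3  47.2  70.2] rpy [-179.3   -0.    93.3] F [-6.  -0.9 -1.7] open 0.45 dist 16.4 turn 0.7 rows 1
255 -16.3 0.8 1.2 -0.7 -0.0 0.1
```

```bash
python3 -m jog '255 -6 0 0 -0.7 0 0; 255 -4 0 0 0 0 0; 255 -2 0.5 0 0 0 0; 255 -2 0.5 0 0 0 0'; python3 -c "
from h import *
plan([613,31,69],93.2,step=38,n=10,g=255)"
```

```text
clock: 13.05
eef_pos: [612.1, 33.1, 69.7]
tcp_rot: [-3.139, -0.001, 1.629]
contact_force: [-4.0, 1.1, -4.0]
opening: 0.453
t 13.05 at [612.1  33.1  69.7] rpy [-1.799e+02 -1.000e-01  9.330e+01] F [-4.   1.1 -4. ] open 0.45 dist 2.4 turn 0.2 rows 1
255 -2.1 0.8 0.6 -0.1 -0.1 0.1
```

```bash
python3 -m jog '255 -2 1 1 0 0 0; 255 -2 1.5 1.5 0 0 0; 255 -2 1.5 2 0 0 0; 255 -2 1.5 2 0 0 0'; python3 -c "
from h import *
plan([613,31,69],93.2,step=38,n=10,g=255)"
```

```text
clock: 13.38
eef_pos: [612.3, 32.2, 69.2]
tcp_rot: [-3.127, -0.013, 1.627]
contact_force: [-17.5, 10.5, 24.0]
opening: 0.452
t 13.38 at [612.3  32.2  69.2] rpy [-179.2   -0.7   93.2] F [-17.5  10.5  24. ] open 0.45 dist 1.5 turn 1.1 rows 1
255 -1.3 0.7 0.2 -0.8 -0.7 0.0
```

```bash
python3 -m jog '255 -1 1 1 -0.8 -0.7 0; 255 -1.2 1.2 1.3 -0.4 -0.3 0; 255 -1.5 1.3 1.5 -0.3 -0.2 0'; python3 - <<'E'
from h import *
plan([613,31,69],93.2,step=38,n=10,g=255)
for n in ('side','wrist','top','wrist','side'):
    im=optics.grab_frame(n)[:,:,::-1]; cv2.imwrite(f'pics/{n}14.png',im)
    s=r.sense(); print(s['clock'],np.round(s['eef_pos'],1),np.round(np.degrees(s['tcp_rot']),2),np.round(s['contact_force'],1))
im=cv2.imread('pics/side14.png');x,y=(230,150)
cv2.imwrite(f'pics/side14z.png',cv2.resize(im[y:y+120,x:x+150],None,fx=5,fy=5,interpolation=cv2.INTER_CUBIC))
E
```

```text
clock: 13.63
eef_pos: [612.1, 32.1, 69.0]
tcp_rot: [3.138, 0.003, 1.626]
contact_force: [-14.8, 9.4, 21.8]
opening: 0.455
t 13.63 at [612.1  32.1  69. ] rpy [179.8   0.2  93.2] F [-14.8   9.4  21.8] open 0.45 dist 1.4 turn 0.3 rows 1
255 -1.1 0.9 0.0 0.2 0.2 -0.0
13.6833 [612.   32.1  69. ] [179.76   0.19  93.19] [-12.6   7.1  16.3]
13.7333 [612.1  32.1  69. ] [179.77   0.18  93.19] [-12.5   8.3  16.1]
13.7833 [612.1  32.1  69. ] [1.7977e+02 1.7000e-01 9.3190e+01] [-12.9   8.2  17.2]
13.8333 [612.   32.1  69. ] [1.7978e+02 1.7000e-01 9.3190e+01] [-12.8   8.   16.6]
13.8833 [612.   32.1  69. ] [1.7978e+02 1.7000e-01 9.3180e+01] [-14.1   8.6  17.6]
```

View pics/side14z.png

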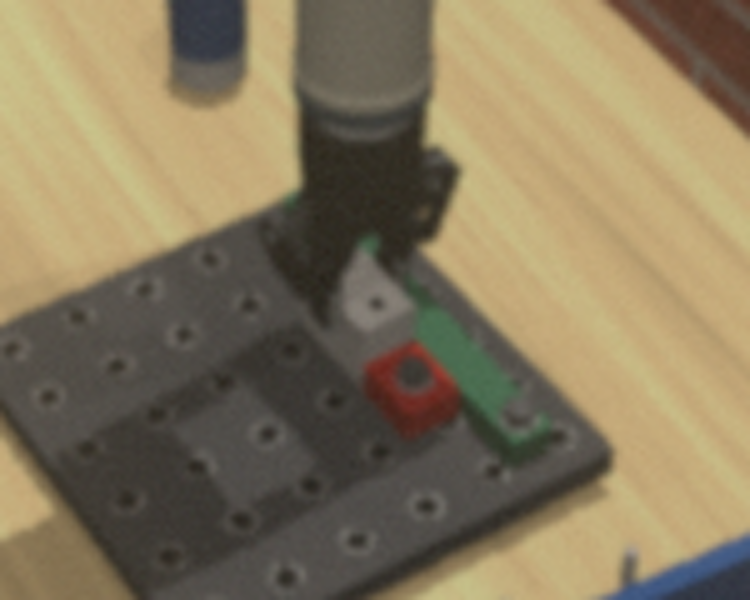

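View pics/wrist14.png

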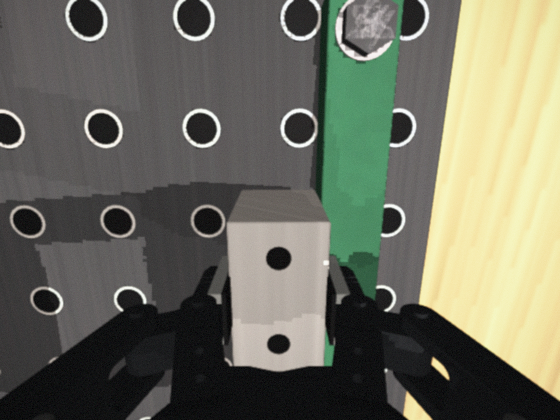

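```bash
python3 -m jog '255 -2 0 0 0 0 0; 255 -2 0 0 0 0 0; 255 -2 0 0 0 0 0; 255 -2 0 0 0 0 0'; python3 -c "
from h import *
plan([613,31,69],93.2,step=38,n=10,g=255)"
```

```text
clock: 14.22
eef_pos: [612.0, 32.1, 69.8]
tcp_rot: [3.138, -0.009, 1.624]
contact_force: [-2.6, 12.6, -2.6]
opening: 0.456
t 14.22 at [612.   32.1  69.8] rpy [179.8  -0.5  93.1] F [-2.6 12.6 -2.6] open 0.46 dist 1.7 turn 0.6 rows 1
255 -1.2 1.0 0.8 0.2 -0.5 -0.1
```

```bash
python3 -m jog '255 -2.5 0.5 1 0 -0.4 0; 255 -2.5 1 1 0 -0.3 0; 255 -2.5 1.2 1.2 0 -0.3 0; 255 -2.5 1.2 1.2 0 -0.3 0'; python3 - <<'E'
from h import *
plan([613,31,69],93.2,step=38,n=10,g=255)
for n in ('side','wrist','top')*4:
    im=optics.grab_frame(n)[:,:,::-1]; cv2.imwrite(f'pics/{n}15.png',im)
s=r.sense(); print(s['clock'],np.round(s['eef_pos'],1),np.round(np.degrees(s['tcp_rot']),2),np.round(s['contact_force'],1))
I=optics.camera_info('top')
im=cv2.imread('pics/top15.png')
c=np.zeros((600,800,3),np.uint8)
c[:,:400]=cv2.resize(im[120:240,235:315],None,fx=5,fy=5,interpolation=cv2.INTER_CUBIC); c[:400,400:800]=cv2.resize(im[135:235,395:495],None,fx=4,fy=4,interpolation=cv2.INTER_CUBIC)
cv2.imwrite('pics/top15z.png',c)
im=cv2.imread('pics/side15.png');x,y=(265,180)
cv2.imwrite(f'pics/side15z.png',cv2.resize(im[y:y+75,x:x+100],None,fx=8,fy=8,interpolation=cv2.INTER_CUBIC))
E
```

```text
clock: 14.55
eef_pos: [612.1, 32.1, 69.1]
tcp_rot: [-3.136, -0.0, 1.623]
contact_force: [-13.3, 13.6, 14.1]
opening: 0.455
t 14.55 at [612.1  32.1  69.1] rpy [-179.7   -0.    93. ] F [-13.3  13.6  14.1] open 0.46 dist 1.5 turn 0.4 rows 1
255 -1.2 0.9 0.1 -0.3 -0.0 -0.2
15.15 [612.1  32.1  69.1] [-1.797e+02 -2.000e-02  9.301e+01] [-12.6  14.5  14.5]
```

View pics/top15z.png

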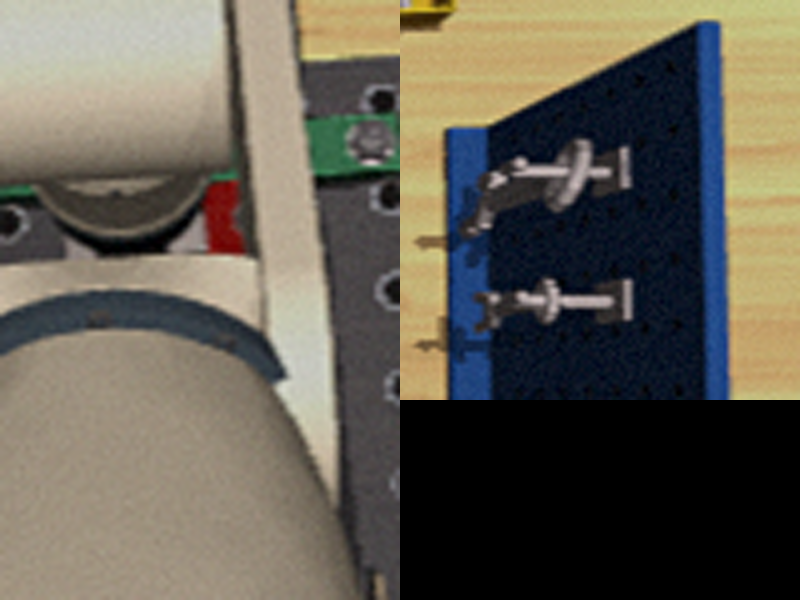

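View pics/side15z.png

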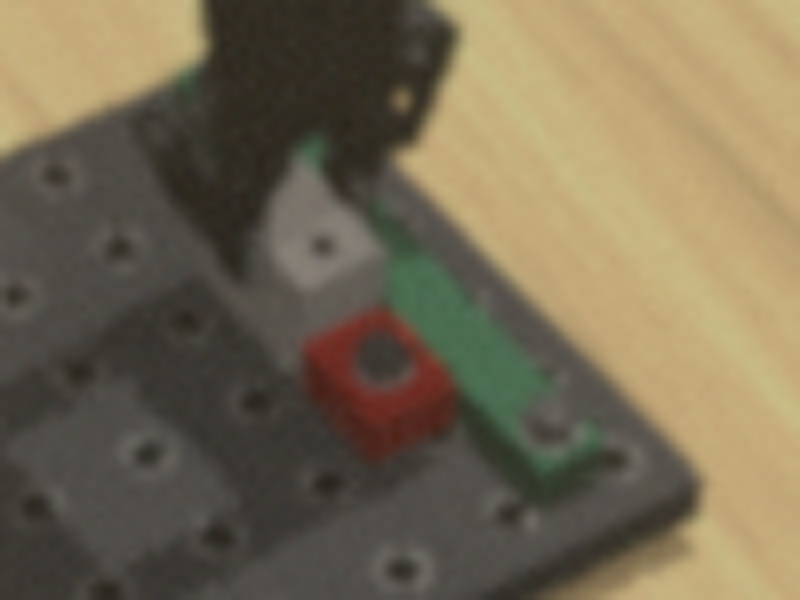

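View pics/wrist15.png

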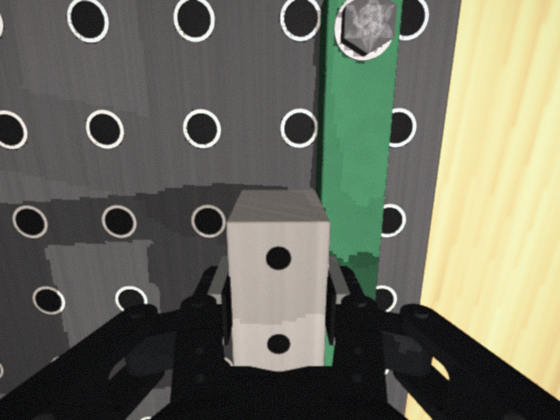

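```bash
python3 - <<'E'
from h import *
np.set_printoptions(precision=1,suppress=True)
T=optics.camera_info('top')
print(onz(T,[(438.4,178.3)],211), onz(T,[(412.5,190)],60))
c=np.zeros((400,800,3),np.uint8)
for i,n in enumerate(('top14','top15')):
    im=cv2.imread(f'pics/{n}.png'); c[:,400*i:400*i+400]=cv2.resize(im[145:215,400:470],(400,400),interpolation=cv2.INTER_CUBIC)
cv2.imwrite('pics/cmp.png',c)
E
```

```text
[[ 553.2 -359.9  211. ]] [[ 544.2 -351.6   60. ]]
```

View pics/cmp.png

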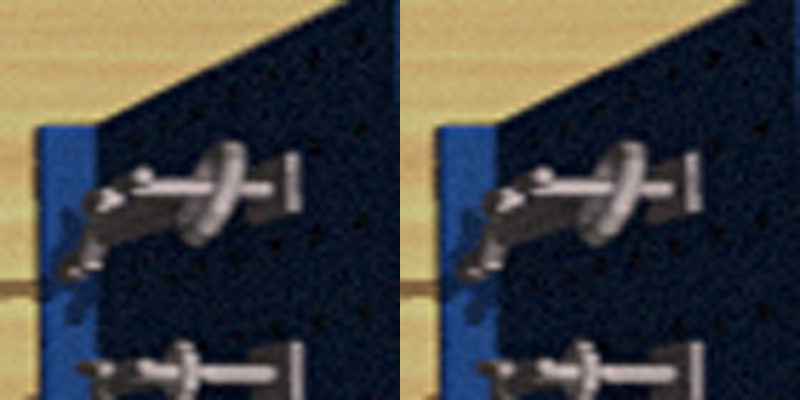

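```bash
python3 - <<'E'
from h import *
s=r.sense(); print(s['clock'],np.round(s['eef_pos'],1),np.round(s['contact_force'],1),s['opening'])
print(ticket.sign_off())
E
```

```text
15.15 [612.1  32.1  69.1] [-12.6  14.5  14.5] 0.4529242057115857
the job is handed in; nothing more can be done
None
```

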